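# Load a culture dish into the reader with a lifter

## Robot

A 7-joint arm with a two-finger parallel gripper is mounted at the origin on the work surface. World frame = base frame: x ahead of the robot, y to its left, z up, the work surface at z = 0. Lengths are in m, angles in rad, forces in N, time in s.
With the tool pointing down it reaches from about 0.4 to 0.85 m from the base axis. Payload 10.4 kg.
Tool frame: the origin (TCP) lies at the very end of the fingers, on their centre line; the grasp point (between the pads) lies r.grip_depth behind it (r.grip_depth is the distance from the TCP to the grasp point, in m); y points along the fingers, z is the direction in which the jaws open and shut, and the axes are right-handed (so a half turn about y gives the same grasp; the last joint's range is limited). The gripper opens to 87 mm and grips with 3 to 60 N. Pads are 19 mm wide; open, the fingers measure 117 mm over their backs; the gripper's body (75 mm by 190 mm) begins 51 mm behind the grasp point.
Start: joints at [1.237, 0.332, -0.065, 1.46, 0.022, 1.35, -0.088], TCP at [0.191, -0.595, 0.223] pointing down, gripper open.
Joint ranges: [-2.6, 2.6], [-0.5, 2.12], [-1.47, 1.34], [0.16, 2.42], [-1.27, 4.41], [0.06, 2.06], [-2.6, 2.6]. Speed limits (rad/s): [2.22, 2.22, 2.79, 2.79, 3.14, 3.14, 3.14].

## Interface

Orientations are given as a unit quaternion [x, y, z, w].
In Python, from bench import r gives the robot as it stands.
- The arm moves only by the shell command python3 -m jog 'ROWS' [OPENING] [FORCE]. ROWS is JSON, a list of rows, each a list of 6 numbers: the shift along the tool's x, y, z in m, then the turn, a rotation vector about the tool's x, y, z in degrees. A call has 1 to 12 rows; each row shifts and turns the pose as measured when the row begins, along the tool's axes as they then stand; what a row does not reach is not made up. A row lasts 1/12 s, in which the tool goes at most 41.7 mm and 7.16 degrees, less where a joint would pass 70% of its speed; a pose out of reach is approached as far as the arm can. A call with a gripper value outside its range is refused whole. OPENING is the opening, from -1 (shut) to 1 (fully open), so that 0 is half open, set as the call begins (- or left out, the last holds). The fingers move at their own pace and stop on an object; FORCE is the grip in N (left out, the last holds). Time passes only in rows, so rows that do not move let the fingers close. It gives the time, the measured TCP pose, the force and the opening at its end, in the units of the state.
- r.read_state(): the state, without advancing time (a new reading comes with each control period).
- r.camera(name): name is "side" or "top" or "wrist"; returns a dict with "image" (480x640x3 uint8, red, green, blue), "range_z" (480x640 float32, m along the optical axis (not along the pixel's ray), 0 where there is no reading), "K" (3x3 intrinsics, pixels), "R" (3x3) and "t" (3): a world point X has camera coordinates R X + t. Camera axes: x right, y down, z forward; pixel columns grow to the right and rows downward; lengths in m; the calibration is good to about 2 mm. A picture is of the moment at which its call begins.
- r.close_job(): hands the job in, once; it reports no verdict.
The state is a dict: "time": time; "joint_positions": joint angles; "joint_vel": joint speeds; "joint_torque": joint torques, N m; "ee_pos": TCP position; "eef_rot": TCP orientation; "ft_force": force on the tool from outside, world axes, zero at the start; "torque": the same for the moment, N m; "width": finger opening in m.
Only numpy, scipy, OpenCV 4.12 (cv2) and the standard library are available. Lean on these libraries where they do the work, as an engineer would, in place of code of your own. Each camera call takes 0.05 s, during which the arm holds its last target. There are 200 camera calls.

## Task

With the steel lifter, scoop the large covered culture dish out of the three-sided steel tray (slide the blade in from the open side; the back rim stops the dish) and set it gently, centred, on the two black ridges of the reader's pulled-out carrier, so that the blade sinks between the ridges and can be drawn out. Lay the lifter back on its black mat with the blade flat on it and let go, then push the carrier fully in without slamming it. Keep the dish level, never touch it with the gripper, and leave the other things on the bench where they are.

Things in the scene. Friction and masses are not known exactly. Their poses are not given: they have to be found in the camera images.
- dish: Round closed culture dish, clear with a tan filling, 116 mm across, 18 mm high, 0.15 kg; too wide to grasp. Origin at the centre of its underside, z up. The flat underside is 102 mm across and the lower edge is bevelled, rising 5 mm to the full width. It stands on the tray's floor, up to 35 mm short of the back rim.
- tray: Fixed three-sided steel tray. Origin on the bench; +x points from the open side to the back rim. Floor 3 mm thick, from x = -125 mm (open edge) to 75 mm; inner face of the back rim at x = 75 mm; inner faces of the side rims at y = -79 and 79 mm, from x = -82 mm to the back. Rims 5 mm thick, tops 18 mm above the bench.
- lifter: Steel lifter, cranked black handle, 0.23 kg. Origin at the centre of the blade's underside; +x to the tip, z up. Blade x -58 to 58 mm, 50 mm wide, 2.4 mm thick, tapering to 1.2 mm at the tip. A 26 mm wide neck rises from x = -58 to the handle, a level bar x -150 to -70, 14 mm wide (y), z 28 to 56. Balances at x = -25; stands by itself on the mat, handle towards the robot.
- lifter_grip (a point): The place to grip the handle from above: centre of the bar's section at x = -105, y = 0, z = 42 mm in the lifter's frame.
- lifter_tip (a point): The middle of the blade's front edge, at its underside.
- mat: Fixed black rubber mat, 170 x 110 x 3 mm, origin under its centre on the bench, long side along its x.
- reader: Fixed white instrument with a clear top, 215 x 210 x 125 mm. Origin on the bench below the seat of the fully pulled-out carrier. Its front face lies at x = 88 mm and looks to -x; mouth from y = -90 to 90 mm, below z = 105 mm. The carrier slides in along +x.
- carrier (a joint): How far the grey carrier is pushed in, in m: 0 fully out, 0.15 fully in; starts between 0 and 0.015. Stiff slide, about 3 N. Its front wall's outer face, where to push, is 115 mm in front of the seat (-x), 150 mm wide, from 12 to 40 mm above the bench; fully in it still stands 53 mm before the reader's face.
- seat (a point): Centre of the carrier's seat, level with the ridges' tops, 55 mm above the bench; axes as the reader's; moves with the carrier. Two black ridges run along x from -55 to 55 mm, at y = 33 to 51 mm on either side; the channel between them is 66 mm wide and 15 mm deep, open to the front.
- reagent_bottle: Bystander: amber bottle with blue cap, 56 mm across, 120 mm tall; origin at the centre of its underside.
- small_dish: Bystander: small closed dish, 60 mm across, 14 mm high; origin at the centre of its underside.
- timer: Bystander: white timer, 50 x 65 x 18 mm; origin at the centre of its underside.
- beaker: Bystander: glass beaker, 80 mm across, 100 mm tall; origin at the centre of its underside.
- tip_box: Bystander: grey pipette-tip box with clear lid, 85 x 120 x 63 mm; origin at the centre of its underside.
- media_jar: Bystander: glass jar with black cap, 72 mm across, 100 mm tall; origin at the centre of its underside.
- clear_bottle: Bystander: glass bottle with blue cap, 68 mm across, 150 mm tall; origin at the centre of its underside.
Mind the look-alikes: they are no part of the job. What is meant by the dish is not blue, and is the larger of those in its own colour. Leave any blue look-alike of the mat alone.

How it is judged:
On the way, in this order (a step that is already met when the one before it is completed fails the run):
1. the dish rides on the lifter, clear above the tray (height (world z) of dish above 0.03 m and contact force between lifter and dish above 0.3 N and contact force between the fingers and dish below 0.05 N), for 0.3 s.
2. the dish lies flat and centred on the pulled-out carrier's ridges, clear of the lifter (x of dish in the frame of seat between -0.018 and 0.018 m and y of dish in the frame of seat between -0.018 and 0.018 m and z of dish in the frame of seat between -0.005 and 0.005 m and angle between dish's own z axis and vertical below 0.07 rad and contact force between lifter and dish below 0.05 N and value of joint carrier below 0.06 m), for 0.3 s.
3. the lifter lies on its mat, let go, while the carrier is still out (x of lifter in the frame of mat between -0.045 and 0.045 m and y of lifter in the frame of mat between -0.045 and 0.045 m and z of lifter in the frame of mat between -0.003 and 0.009 m and angle between lifter's own z axis and vertical below 0.1 rad and contact force between the fingers and lifter below 0.05 N and x of dish in the frame of seat between -0.018 and 0.018 m and y of dish in the frame of seat between -0.018 and 0.018 m and z of dish in the frame of seat between -0.005 and 0.005 m and angle between dish's own z axis and vertical below 0.07 rad and value of joint carrier below 0.09 m), for 0.2 s.
At the end, for the whole second after the job is handed in: The carrier is fully in (within 8 mm of its 150 mm); the dish lies flat (within 4 degrees) on its two ridges, centred within 18 mm each way; the lifter lies on its blade on the mat (blade centre within 45 mm of the mat's centre each way, level within 6 degrees), let go; all at rest (x of dish in the frame of seat between -0.018 and 0.018 m and y of dish in the frame of seat between -0.018 and 0.018 m and z of dish in the frame of seat between -0.005 and 0.005 m and angle between dish's own z axis and vertical below 0.07 rad and x of lifter in the frame of mat between -0.045 and 0.045 m and y of lifter in the frame of mat between -0.045 and 0.045 m and z of lifter in the frame of mat between -0.003 and 0.009 m and angle between lifter's own z axis and vertical below 0.1 rad and contact force between the fingers and lifter below 0.05 N and value of joint carrier above 0.142 m and linear speed of each of dish, lifter below 0.02 m/s); the robot touches nothing.
It fails at once if the dish is tipped by more than 20 degrees (angle between dish's own z axis and vertical above 0.35 rad).
It fails at once if the gripper or arm touches the dish (contact force between any of the fingers, the arm and dish above 0.5 N).
It fails at once if the dish is dropped onto the carrier or slammed in (over 0.4 m/s at the seat) (distance between dish and seat below 0.03 m and linear speed of dish above 0.4 m/s).
It fails at once if another thing on the bench is shifted by more than 30 mm (distance of any of reagent_bottle, small_dish, timer, beaker, tip_box, media_jar, clear_bottle from where it was at the start of the episode above 0.03 m).
It also fails if it takes over 72 s, if anything falls off the work surface, if the arm or the gripper's body presses on something with over 40 N, if the wrist force passes 120 N, or if a joint passes its speed limit or range.

## Working session

There is one attempt and no reset: what is moved stays moved. The work goes in short steps, Python scripts to look and compute and a shell command to move; the robot and the scene stay as the last step left them, time stands still between calls to the robot, and variables do not carry over. Pictures are saved under pics/ and viewed, about 8 in all and at most 12, crops included, and the job is handed in when it is done.

```bash
ls; mkdir -p pics; python3 - <<'E'
from bench import r
import cv2,numpy as np
s=r.read_state();print({k:np.round(v,3) for k,v in s.items()}, r.grip_depth)
for n in("top","side"):
    c=r.camera(n);cv2.imwrite(f"pics/{n}0.png",c["image"][:,:,::-1]);print(n,c["K"],c["R"],c["t"]);np.savez(f"pics/{n}0.npz",**c)
E
```

```text
pics
{'time': np.float64(0.0), 'joint_positions': array([ 1.237,  0.333, -0.065,  1.461,  0.022,  1.35 , -0.089]), 'joint_vel': array([-0.001, -0.001, -0.   ,  0.   , -0.002, -0.   ,  0.001]), 'joint_torque': array([-0.0000e+00, -6.2326e+01,  2.5000e-02, -3.8991e+01, -6.1000e-02,
        3.9000e-02,  0.0000e+00]), 'ee_pos': array([ 0.191, -0.595,  0.222]), 'eef_rot': array([-0.11 ,  0.699, -0.698,  0.109]), 'ft_force': array([-0.848, -0.856,  0.014]), 'torque': array([ 0.005,  0.011, -0.029]), 'width': np.float64(0.086)} 0.0187
top [[473.90139085   0.         318.56651326]
 [  0.         473.90139085 245.10104441]
 [  0.           0.           1.        ]] [[ 0.00291859 -0.9999387   0.01068073]
 [-0.98457245 -0.00474206 -0.17491312]
 [ 0.17495304 -0.01000546 -0.98452594]] [-0.02197138  0.56790376  1.12530659]
side [[573.52382473   0.         315.08098952]
 [  0.         573.52382473 239.64722619]
 [  0.           0.           1.        ]] [[-0.9867195  -0.16191642 -0.01295026]
 [-0.10745365  0.7104497  -0.69549618]
 [ 0.12181277 -0.68486809 -0.71841308]] [0.55264147 0.12556963 1.76922586]
```

View pics/top0.png

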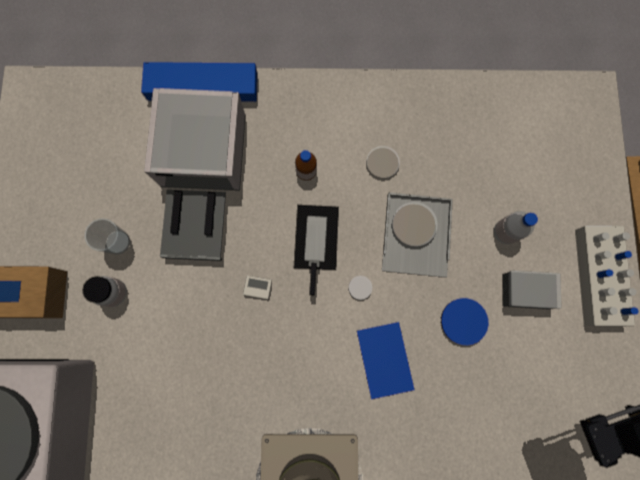

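View pics/side0.png

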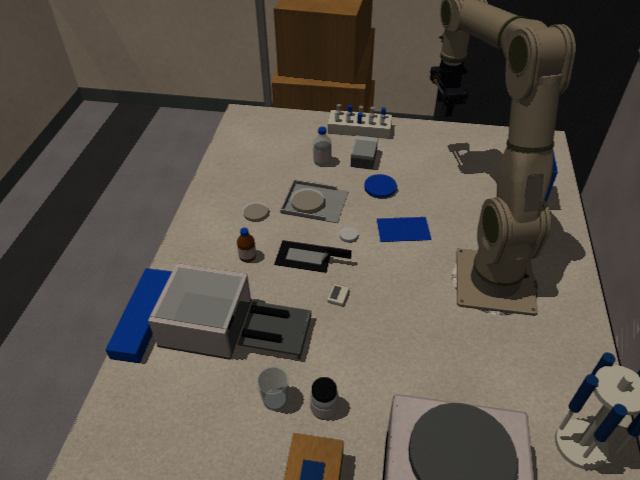

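The top view shows the tan dish in the steel tray at (414,225) and the lifter on the black mat at (316,238), with its handle towards (314,290). The reader is at (195,140) with carrier ridges at (176,212) and (210,214). There are three look-alikes: a smaller tan dish at (383,163), a blue dish at (465,322) and a blue mat at (385,360). The dish in the tray fits because it is the larger of the tan ones and stands in the tray. Next I measure, and make one enlarged crop to confirm.

```bash
cat > h.py <<'E'
import numpy as np,cv2
def load(n): return dict(np.load(f"pics/{n}.npz"))
def ray(c,uv,z):
    uv=np.atleast_2d(np.asarray(uv,float)); d=np.c_[uv,np.ones(len(uv))]@np.linalg.inv(c["K"]).T@c["R"]
    o=-c["R"].T@c["t"]; return o+d*((z-o[2])/d[:,2])[:,None]
def proj(c,X):
    p=np.atleast_2d(X)@c["R"].T+c["t"]; p=p@c["K"].T; return p[:,:2]/p[:,2:]
def cloud(c):
    v,u=np.mgrid[:480,:640]; z=c["range_z"]; p=np.stack([(u-c["K"][0,2])/c["K"][0,0]*z,(v-c["K"][1,2])/c["K"][1,1]*z,z],-1)
    P=(p-c["t"])@c["R"]; P[z==0]=np.nan; return P
E
python3 - <<'E'
from h import *
c=load("top0");im=c["image"][:,:,::-1].copy();P=cloud(c)
hsv=cv2.cvtColor(im,cv2.COLOR_BGR2HSV)
def show(n,pts): print(n,np.round(pts,4).tolist())
# dark things: mat/ridges
dark=(im.max(2)<35).astype(np.uint8)
n,l,st,ce=cv2.connectedComponentsWithStats(dark)
for i in range(1,n):
    if st[i,4]>60 and 130<ce[i][0]<380 and 170<ce[i][1]<310:
        cnt=max(cv2.findContours((l==i).astype(np.uint8),0,2)[0],key=cv2.contourArea)
        rr=cv2.minAreaRect(cnt);b=cv2.boxPoints(rr)
        zc=np.nanmedian(P[l==i][:,2]);print(st[i],ce[i],'z',zc);show('box',ray(c,b,zc)[:,:2])
# heights at points
for n,(u,v) in dict(dish=(414,225),tray=(400,262),blade=(316,235),handle=(314,285),ridgeL=(176,212),ridgeR=(210,214),carr=(193,235),bench=(280,330),small=(361,288),tan2=(383,163),wall=(193,256)).items():
    show(n,np.nanmedian(P[v-1:v+2,u-1:u+2].reshape(-1,3),0))
a=cv2.resize(im[180:300,370:470],None,fx=4,fy=4,interpolation=2)
b=cv2.resize(im[180:300,150:235],None,fx=4,fy=4,interpolation=2)
cc=cv2.resize(im[190:310,285:345],None,fx=4,fy=4,interpolation=2)
o=np.hstack([b,cc]);o=np.hstack([o,a])[:, :]
o=cv2.resize(o,(int(o.shape[1]*.8),int(o.shape[0]*.8)));o=np.clip(o.astype(float)*1.5,0,255).astype(np.uint8);print(o.shape);cv2.imwrite("pics/crop1.png",o)
E
```

```text
[156 174  35  13 102] [172.80392157 177.88235294] z 0.00971464096514358
box [[0.7419, 0.4104], [0.7712, 0.4064], [0.7525, 0.3179], [0.7233, 0.3223]]
[174 178  44  11 110] [196.87272727 184.31818182] z 0.007838124195968469
box [[0.7307, 0.3595], [0.7571, 0.3598], [0.7522, 0.2467], [0.7259, 0.2468]]
[168 190  25  45 380] [176.52894737 209.71315789] z 0.052361022499864324
box [[0.6119, 0.3868], [0.7213, 0.3548], [0.7007, 0.2989], [0.592, 0.3317]]
[194 192  29  44 356] [209.42134831 211.23876404] z 0.052154256777145844
box [[0.702, 0.2945], [0.7024, 0.2241], [0.5919, 0.2198], [0.5916, 0.2891]]
[ 295  206   43   89 1552] [316.2757732  238.86984536] z 0.0013084769917787293
box [[0.4522, 0.0436], [0.6825, 0.0369], [0.6785, -0.0694], [0.4483, -0.0592]]
dish [0.627, -0.2655, 0.0203]
tray [0.5337, -0.2298, 0.0017]
blade [0.6027, -0.0135, 0.004]
handle [0.4692, -0.0089, 0.0569]
ridgeL [0.6496, 0.3363, 0.0526]
ridgeR [0.6453, 0.2519, 0.0527]
carr [0.5946, 0.2948, 0.0385]
bench [0.3603, 0.0757, -0.0037]
small [0.4653, -0.1277, 0.0118]
tan2 [0.7966, -0.1902, 0.0125]
wall [0.5414, 0.2921, 0.0373]
(384, 784, 3)
```

View pics/crop1.png

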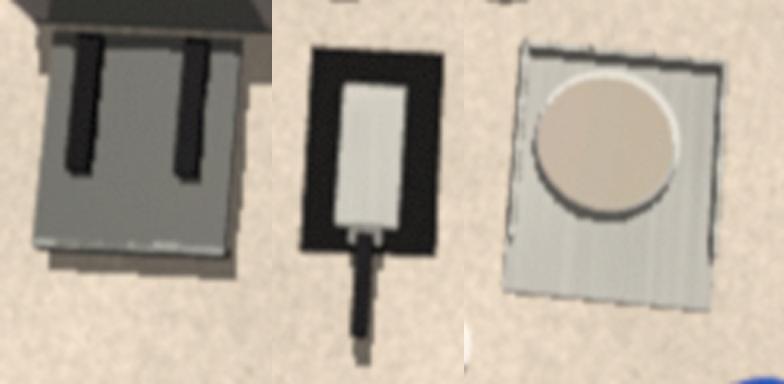

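The crop confirms the dish at original (415,225): tan, larger than the tan one at (383,163), standing in the tray. Corners are readable for the tray, mat, blade and carrier, so I turn them into poses.

```bash
python3 - <<'E'
from h import *
from scipy.spatial.transform import Rotation as Ro
c=load("top0")
def q(x,y,x0,u0,v0): return (u0+(x-x0)/3.2, v0+y/3.2)
T=lambda x,y:q(x,y,464,370,180); M=lambda x,y:q(x,y,272,285,190); C=lambda x,y:q(x,y,0,150,180)
def fit(model,img):  # rigid 2d
    a=np.array(model,float);b=np.array(img)[:,:2];A=a-a.mean(0);B=b-b.mean(0)
    th=np.arctan2((A[:,0]*B[:,1]-A[:,1]*B[:,0]).sum(),(A*B).sum());R=np.array([[np.cos(th),-np.sin(th)],[np.sin(th),np.cos(th)]])
    t=b.mean(0)-R@a.mean(0);return np.round(t,4),round(np.degrees(th),2),np.round((a@R.T+t-b)*1000,1).tolist()
R=lambda p,z:ray(c,[p],z)[0]
print('tray',fit([[.08,.084],[.08,-.084],[-.125,.084],[-.125,-.084]],[R(T(526,43),.018),R(T(724,62),.018),R(T(505,290),.003),R(T(708,310),.003)]))
print('mat',fit([[.085,.055],[.085,-.055],[-.085,.055],[-.085,-.055]],[R(M(313,47),.003),R(M(443,53),.003),R(M(302,250),.003),R(M(435,255),.003)]))
print('lifter',fit([[.058,.025],[.058,-.025],[-.058,.025],[-.058,-.025]],[R(M(343,82),.0045),R(M(407,86),.0045),R(M(334,226),.0054),R(M(399,231),.0054)]))
print('lifter+h',fit([[.058,0],[-.15,0]],[R(M(375,84),.0045),R(M(359,336),.059)]))
print('carrier',fit([[-.055,.042],[-.055,-.042],[-.115,.075],[-.115,-.075]],[R(C(79,174),.055),R(C(187,180),.055),R(C(35,242),.04),R(C(226,253),.04)]))
im=c["image"];m=np.zeros((480,640),np.uint8)
hsv=cv2.cvtColor(im,cv2.COLOR_RGB2HSV);sub=hsv[200:252,390:442]
print(hsv[225,414],hsv[262,400]); 
mk=(np.abs(hsv[:,:,0].astype(int)-hsv[225,414,0])<8)&(hsv[:,:,1]>hsv[225,414,1]-15);mk[:, :388]=0;mk[:,444:]=0;mk[:198]=0;mk[255:]=0
cnt=max(cv2.findContours(cv2.morphologyEx(mk.astype(np.uint8),2,np.ones((3,3))),0,1)[0],key=cv2.contourArea)
e=cv2.fitEllipse(cnt);print('dish',e,R(e[0],.021),R(T(607,143),.021))
# carrier pushed-in: reader front bottom edge
s=load("side0");print('check side proj: dish',proj(s,R(e[0],.021)))
E
```

```text
tray (array([ 0.6258, -0.2774]), np.float64(-5.31), [[2.0, 2.9], [1.5, -3.4], [-1.7, 2.8], [-1.8, -2.3]])
mat (array([ 0.5979, -0.0153]), np.float64(-2.35), [[1.5, 1.8], [1.4, -1.7], [-1.0, 1.7], [-1.9, -1.8]])
lifter (array([ 0.593 , -0.0132]), np.float64(-3.19), [[-1.7, -1.1], [-1.4, 1.1], [1.1, -1.0], [2.1, 1.1]])
lifter+h (array([ 0.5941, -0.0131]), np.float64(-3.24), [[-0.4, 0.0], [0.4, -0.0]])
carrier (array([0.6487, 0.2913]), np.float64(-3.1), [[3.7, 0.2], [3.4, -0.3], [-3.5, 0.8], [-3.6, -0.7]])
[ 20  39 130] [ 21  19 132]
dish ((413.51202392578125, 224.59425354003906), (41.325374603271484, 41.92723083496094), 123.76750183105469) [ 0.6278346  -0.26377769  0.021     ] [ 0.62760546 -0.26679549  0.021     ]
check side proj: dish [[308.11830744 198.6135077 ]]
```

```bash
cat > d.py <<'E'
# usage: d.py x y z yaw [pitch]: TCP target -> delta in tool axes (m, deg); pitch>0 raises the tip
import sys,numpy as np
from bench import r
from scipy.spatial.transform import Rotation as Ro
a=[float(v) for v in sys.argv[1:]];s=r.read_state();E=Ro.from_quat(s["eef_rot"]);e=E.as_matrix()
x,y,z,yaw=a[:4];pit=a[4] if len(a)>4 else 0
p=np.radians(yaw);f=np.array([np.cos(p),np.sin(p),0]);l=np.array([-f[1],f[0],0])
B=Ro.from_matrix(np.c_[f,[0,0,-1],l])*Ro.from_rotvec([0,0,-pit],degrees=True)
D=min([E.inv()*B,E.inv()*B*Ro.from_rotvec([0,180,0],degrees=True)],key=lambda q:q.magnitude())
print('t',round(float(s["time"]),2),'pos',np.round(s["ee_pos"],4),'w',round(float(s["width"]),4),'F',np.round(s["ft_force"],1))
print('toolx',np.round(e[:,0],3),'toolz',np.round(e[:,2],3),'q7',np.round(s["joint_positions"],2))
print('dT mm',np.round(e.T@(np.array([x,y,z])-s["ee_pos"])*1000,1),'rot deg',np.round(D.as_rotvec(degrees=True),2))
E
python3 d.py 0.489 -0.007 0.20 -3.2
```

```text
t 0.1 pos [ 0.191  -0.5948  0.2218] w 0.0873 F [ 0.5 -0.3 -0.3]
toolx [-0.952 -0.306  0.   ] toolz [ 0.306 -0.952 -0.001] q7 [ 1.24  0.33 -0.06  1.46  0.02  1.35 -0.09]
dT mm [-463.5   22.4 -468.4] rot deg [7.000e-02 2.101e+01 2.000e-02]
```

```bash
python3 -m jog '[[-0.025,0,-0.025,0,7,0],[-0.028,0,-0.024,0,7,0],[-0.03,0,-0.02,0,7,0],[-0.035,0,-0.02,0,0,0],[-0.035,0,-0.02,0,0,0],[-0.035,0,-0.02,0,0,0],[-0.03,0,-0.025,0,0,0],[-0.02,0,-0.035,0,0,0],[-0.02,0,-0.035,0,0,0],[-0.02,0,-0.035,0,0,0]]' 1; python3 d.py 0.489 -0.007 0.20 -3.2
```

```text
time: 0.93
ee_pos: [0.4661, -0.3341, 0.2156]
eef_rot: [0.027, 0.708, -0.705, -0.033]
ft_force: [0.4, -0.1, 0.3]
width: 0.087
t 0.93 pos [ 0.4661 -0.3341  0.2156] w 0.087 F [ 0.4 -0.1  0.3]
toolx [-0.996  0.085  0.009] toolz [-0.085 -0.996 -0.003] q7 [ 0.75  0.24 -0.25  1.59  0.06  1.32 -1.16]
dT mm [   4.7   16.8 -327.8] rot deg [ 0.21 -1.65  0.53]
```

```bash
python3 -m jog '[[0.001,0.002,-0.04,0,-1.6,0.5],[0,0.002,-0.04,0,0,0],[0,0.002,-0.04,0,0,0],[0,0.002,-0.04,0,0,0],[0,0.002,-0.04,0,0,0],[0,0.002,-0.04,0,0,0],[0,0,-0.04,0,0,0],[0,0,-0.03,0,0,0],[0,0,-0.01,0,0,0],[0,0,0,0,0,0]]' 1; python3 d.py 0.489 -0.007 0.20 -3.2
python3 - <<'E'
from bench import r
import cv2,numpy as np
c=r.camera("wrist");cv2.imwrite("pics/w1.png",c["image"][:,:,::-1]);np.savez("pics/w1.npz",**c)
E
```

```text
time: 1.77
ee_pos: [0.4827, 0.0086, 0.2017]
eef_rot: [0.013, 0.709, -0.705, -0.015]
ft_force: [0.1, 0.3, -0.5]
width: 0.0871
t 1.77 pos [0.4827 0.0086 0.2017] w 0.0871 F [ 0.1  0.3 -0.5]
toolx [-0.999  0.039  0.003] toolz [-0.039 -0.999 -0.007] q7 [ 0.41  0.07 -0.54  1.83  0.03  1.26 -1.74]
dT mm [-6.9  1.6 15.4] rot deg [0.38 0.95 0.17]
```

View pics/w1.png

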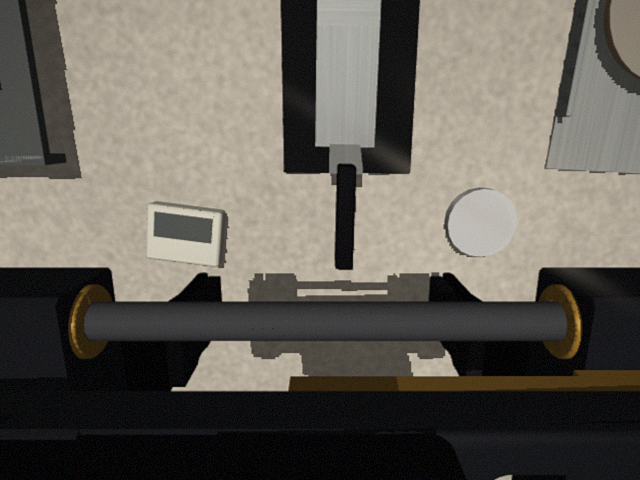

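The wrist view shows the handle from (346,165) to (344,269) and the blade's rear edge from (316,147) to (375,147). The timer is at (186,233) and the small dish at (481,222).

```bash
python3 - <<'E'
from h import *
c=load("w1");im=c["image"]
m=(im.max(2)<40).astype(np.uint8);m[:180]=0;m[272:]=0;m[:,:320]=0;m[:,:][:,370:]=0
v,u=np.nonzero(m);print(u.min(),u.max(),v.min(),v.max())
rows=[]
for vv in range(185,262,5):
    uu=np.nonzero(m[vv])[0];rows.append((uu.mean(),vv))
X=ray(c,rows,.059);k=np.polyfit(X[:,0],X[:,1],1);print('yaw',np.degrees(np.arctan(k[0])))
end=ray(c,[(344,269.5)],.059)[0];rb=ray(c,[(345.7,147)],.0054)[0]
print('end',end,'blade rear',rb,'len',(rb-end)[:2])
ps=np.arctan(k[0]);f=np.array([np.cos(ps),np.sin(ps)])
print('grip from end',end[:2]+.045*f,'origin',end[:2]+.15*f,'origin from blade',rb[:2]+.058*f)
P=cloud(c);print('handle z',np.nanmedian(P[m>0][:,2]),'blade',P[80,345])
# ridge/tray peek: left tray corner, carrier corner
print('tray open corner L',ray(c,[(547,167)],.003)[0])
E
python3 d.py 0.489 -0.007 0.20 -3.2
```

```text
335 355 180 268
yaw -3.2194900744956727
end [ 0.44744062 -0.00391369  0.059     ] blade rear [ 0.53887682 -0.00989537  0.0054    ] len [ 0.0914362  -0.00598167]
grip from end [ 0.4923696  -0.00644095] origin [ 0.59720388 -0.01233786] origin from blade [ 0.59678528 -0.01315271]
handle z 0.05942729606556346 blade [ 0.59252965 -0.01077843  0.00451491]
tray open corner L [ 0.51522933 -0.18309631  0.003     ]
t 1.82 pos [0.4827 0.0076 0.2017] w 0.0869 F [-0.2  0.8 -0.6]
toolx [-0.999  0.04   0.003] toolz [-0.04  -0.999 -0.006] q7 [ 0.41  0.07 -0.54  1.83  0.03  1.26 -1.74]
dT mm [-6.9  1.6 14.3] rot deg [0.37 0.91 0.18]
```

```bash
python3 -m jog '[[-0.008,0.02,0.014,0.4,0.9,0.2],[0,0.035,0,0,0,0],[0,0.035,0,0,0,0],[0,0.03,0,0,0,0],[0,0.0,0,0,0,0]]' 1; python3 d.py 0.490 -0.0066 0.026 -3.22
```

```text
time: 2.23
ee_pos: [0.4922, -0.0155, 0.079]
eef_rot: [-0.025, -0.705, 0.708, 0.021]
ft_force: [-0.7, -0.4, -0.4]
width: 0.0873
t 2.23 pos [ 0.4922 -0.0155  0.079 ] w 0.0873 F [-0.7 -0.4 -0.4]
toolx [-0.998  0.064 -0.006] toolz [-0.064 -0.998  0.004] q7 [ 0.4   0.22 -0.51  1.95  0.13  1.   -1.8 ]
dT mm [ 3.1 52.9 -9. ] rot deg [-0.23 -0.45 -0.32]
```

```bash
python3 -m jog '[[0.002,0.015,-0.009,-0.2,-0.4,-0.3],[0,0.02,0,0,0,0],[0,0.012,0,0,0,0],[0,0.0,0,0,0,0]]' 1; python3 d.py 0.490 -0.0066 0.026 -3.22
```

```text
time: 2.57
ee_pos: [0.4917, -0.0127, 0.0327]
eef_rot: [-0.023, -0.706, 0.708, 0.023]
ft_force: [0.2, 0.5, 0.0]
width: 0.0871
t 2.57 pos [ 0.4917 -0.0127  0.0327] w 0.0871 F [0.2 0.5 0. ]
toolx [-0.998  0.065  0.001] toolz [-0.065 -0.998  0.002] q7 [ 0.38  0.29 -0.5   1.98  0.18  0.91 -1.85]
dT mm [ 2.1  6.7 -6. ] rot deg [-0.14 -0.5   0.04]
```

```bash
python3 -m jog '[[0.002,0.006,-0.006,-0.1,-0.5,0],[0,0.001,-0.002,0,0,0],[0,0,0,0,0,0]]' 1;python3 d.py 0.490 -0.0066 0.026 -3.22; python3 -m jog '[[0,0,0,0,0,0],[0,0,0,0,0,0],[0,0,0,0,0,0],[0,0,0,0,0,0],[0,0,0,0,0,0],[0,0,0,0,0,0]]' -1 60; python3 d.py 0.490 -0.0066 0.026 -3.22
```

```text
time: 2.82
ee_pos: [0.4919, -0.0057, 0.0281]
eef_rot: [-0.021, -0.706, 0.707, 0.02]
ft_force: [-0.1, -0.3, 0.2]
width: 0.0871
t 2.82 pos [ 0.4919 -0.0057  0.0281] w 0.0871 F [-0.1 -0.3  0.2]
toolx [-0.998  0.058 -0.002] toolz [-0.058 -0.998  0.001] q7 [ 0.37  0.3  -0.51  1.99  0.18  0.9  -1.86]
dT mm [1.8 2.1 1. ] rot deg [-0.07 -0.11 -0.12]
time: 3.32
ee_pos: [0.4939, -0.0057, 0.0312]
eef_rot: [-0.023, -0.706, 0.707, 0.018]
ft_force: [0.3, -0.0, 1.4]
width: 0.0548
t 3.32 pos [ 0.4939 -0.0057  0.0312] w 0.0548 F [ 0.3 -0.   1.4]
toolx [-0.998  0.058 -0.007] toolz [-0.058 -0.998  0.002] q7 [ 0.37  0.29 -0.51  1.98  0.18  0.9  -1.86]
dT mm [3.9 5.2 1.1] rot deg [-0.1  -0.09 -0.39]
```

```bash
python3 -m jog '[[0.002,0.003,0,0,0,-0.3],[0.002,0.003,0,0,0,0],[0,0.0,0,0,0,0],[0,0,0,0,0,0],[0,0,0,0,0,0],[0,0,0,0,0,0],[0,0,0,0,0,0],[0,0,0,0,0,0],[0,0,0,0,0,0]]' -1 60; python3 d.py 0.490 -0.0066 0.026 -3.22
```

```text
time: 4.07
ee_pos: [0.4891, -0.0056, 0.0242]
eef_rot: [-0.021, -0.706, 0.707, 0.021]
ft_force: [-0.1, -0.1, -0.6]
width: 0.0133
t 4.07 pos [ 0.4891 -0.0056  0.0242] w 0.0133 F [-0.1 -0.1 -0.6]
toolx [-0.998  0.058 -0.   ] toolz [-0.058 -0.998  0.002] q7 [ 0.37  0.3  -0.5   1.99  0.19  0.89 -1.86]
dT mm [-1.  -1.8  0.9] rot deg [-0.1  -0.11  0.  ]
```

```bash
python3 -m jog '[[0,-0.01,0,0,0,0],[0,-0.02,0,0,0,0],[0,-0.025,0,0,0,0],[0,-0.025,0,0,0,0],[0.01,-0.01,0.02,0,0,0],[0.015,0,0.03,0,1,0],[0.015,0,0.03,0,1,0],[0.015,0,0.03,0,0,0],[0.015,0,0.03,0,0,0],[0.015,0,0.025,0,0,0],[0.01,0,0.015,0,0,0],[0,0,0,0,0,0]]'; python3 d.py 0.371 -0.2417 0.11 -5.3
```

```text
time: 5.07
ee_pos: [0.3737, -0.1804, 0.1247]
eef_rot: [0.03, 0.707, -0.706, -0.031]
ft_force: [0.1, -1.1, -2.9]
width: 0.0135
t 5.07 pos [ 0.3737 -0.1804  0.1247] w 0.0135 F [ 0.1 -1.1 -2.9]
toolx [-0.996  0.086  0.001] toolz [-0.086 -0.996 -0.001] q7 [ 0.69 -0.03 -0.34  2.09 -0.01  1.08 -1.3 ]
dT mm [-2.6 14.6 61.3] rot deg [0.06 0.39 0.06]
```

```bash
python3 -m jog '[[-0.001,0.005,0.025,0,0.4,0],[-0.001,0.005,0.025,0,0,0],[0,0.003,0.012,0,0,0],[0,0,0,0,0,0],[0,0,0,0,0,0]]'; python3 d.py 0.371 -0.2417 0.11 -5.3
python3 - <<'E'
from bench import r
import cv2,numpy as np
c=r.camera("wrist");cv2.imwrite("pics/w2.png",c["image"][:,:,::-1]);np.savez("pics/w2.npz",**c)
s=r.read_state();print(s["ee_pos"],s["eef_rot"])
E
```

```text
time: 5.48
ee_pos: [0.3703, -0.2429, 0.1137]
eef_rot: [0.033, 0.707, -0.706, -0.032]
ft_force: [0.6, 0.5, -2.5]
width: 0.0131
t 5.48 pos [ 0.3703 -0.2429  0.1137] w 0.0131 F [ 0.6  0.5 -2.5]
toolx [-0.996  0.092 -0.001] toolz [-0.092 -0.996 -0.001] q7 [ 0.75  0.04 -0.27  2.04  0.01  1.06 -1.19]
dT mm [-0.6  3.7 -1.2] rot deg [ 0.08  0.01 -0.04]
[ 0.37041067 -0.24268171  0.11369411] [ 0.03273403  0.70679126 -0.70593371 -0.03212773]
```

View pics/w2.png

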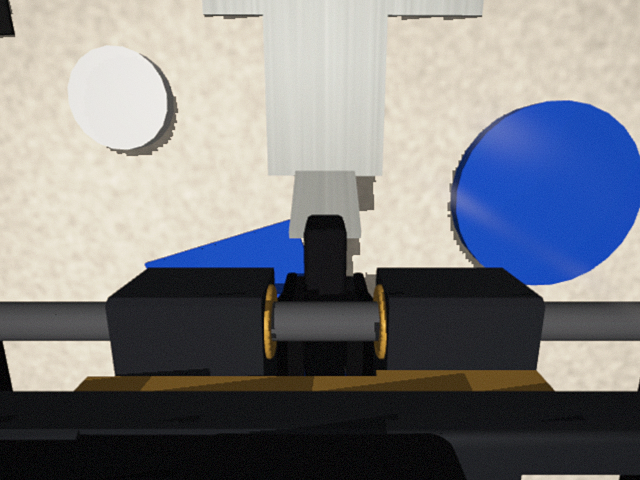

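The wrist view shows the tray's open edge from (204,15) to (482,15), centred at about 343, and the blade's rear edge from (268,174) to (383,174). The blade looks straight.

```bash
python3 - <<'E'
from h import *
c=load("w2")
L,Rr=ray(c,[(204,15.5),(482,15.5)],.003)
print('tray corners',L,Rr,'width',np.hypot(*(L-Rr)[:2]),'yaw',np.degrees(np.arctan2(-(L-Rr)[0],(L-Rr)[1])))
zb=.1137-.0212+.0024
A,B=ray(c,[(268,174),(383,174)],zb);C,D=ray(c,[(264,20),(387,20)],zb)
print('blade rear',A,B,'w',np.hypot(*(A-B)[:2]));print('fwd',C,D,'w',np.hypot(*(C-D)[:2]))
mid=(A+B)/2;mf=(C+D)/2;print('blade yaw',np.degrees(np.arctan2(*(mf-mid)[1::-1])))
P=cloud(c)
bl=P[20:168,285:365].reshape(-1,3);bl=bl[np.isfinite(bl[:,0])];q=np.linalg.lstsq(np.c_[bl[:,0],bl[:,1],np.ones(len(bl))],bl[:,2],rcond=None)[0];print('blade plane slope deg',np.degrees(q[:2]),'z',bl[:,2].mean(),'expect',zb)
tcp=np.array([.3704,-.2427])
ps=np.radians(-5.3);f=np.array([np.cos(ps),np.sin(ps)]);l=np.array([-f[1],f[0]])
o=(L+Rr)[:2]/2+.125*f;print('tray origin by wrist',o)
for n,p in dict(tcp=tcp,bladerear=mid[:2],bladefwd=mf[:2]).items(): print(n,'in tray',(p-o)@f,(p-o)@l)
E
```

```text
tray corners [ 0.51368236 -0.182669    0.003     ] [ 0.49822448 -0.34942562  0.003     ] width 0.16747153527006575 yaw -5.296026755384218
blade rear [ 0.42309575 -0.22272219  0.0949    ] [ 0.41849297 -0.27278329  0.0949    ] w 0.05027226094756889
fwd [ 0.48407169 -0.22879049  0.0949    ] [ 0.47951944 -0.27790967  0.0949    ] w 0.0493296746564344
blade yaw -5.242660402039337
blade plane slope deg [-0.3291368   0.20265127] z 0.09508891088490111 expect 0.0949
tray origin by wrist [ 0.63041901 -0.27759363]
tcp in tray -0.262130495487615 0.010726344207173145
bladerear in tray -0.21148486301019145 0.010350163477183197
bladefwd in tray -0.15022742179026502 0.010411467787101263
```

```bash
python3 -m jog '[[0,0.02,0,0,0,0],[0,0.025,0,0,0,0],[0,0.02,0,0,0,0],[0,0.012,0,0,0,0],[0,0,0,0,0,0],[0,0,0,0,0,0]]'; python3 d.py 0.3704 -0.2427 0.0252 -5.3
```

```text
time: 6.03
ee_pos: [0.3749, -0.2354, 0.0369]
eef_rot: [0.031, 0.707, -0.706, -0.027]
ft_force: [0.1, -0.8, -2.7]
width: 0.0133
t 6.03 pos [ 0.3749 -0.2354  0.0369] w 0.0133 F [ 0.1 -0.8 -2.7]
toolx [-0.997  0.082 -0.005] toolz [-0.082 -0.997 -0.002] q7 [ 0.73  0.16 -0.28  2.11  0.05  0.88 -1.24]
dT mm [ 4.  11.6  7.7] rot deg [ 0.12  0.6  -0.28]
```

```bash
python3 -m jog '[[0.002,0.004,0.007,0,0.6,-0.5],[0.001,0.004,0.002,0,0,-0.3],[0,0.002,0,0,0,0],[0,0,0,0,0,0]]'; python3 d.py 0.3704 -0.2427 0.0252 -5.3 -0.5
```

```text
time: 6.37
ee_pos: [0.373, -0.2447, 0.0291]
eef_rot: [0.03, 0.707, -0.706, -0.035]
ft_force: [-0.6, 0.7, -2.7]
width: 0.0136
t 6.37 pos [ 0.373  -0.2447  0.0291] w 0.0136 F [-0.6  0.7 -2.7]
toolx [-0.996  0.092  0.007] toolz [-0.092 -0.996 -0.   ] q7 [ 0.73  0.18 -0.27  2.1   0.07  0.87 -1.24]
dT mm [ 2.8  3.9 -1.7] rot deg [ 0.02  0.04 -0.12]
```

```bash
python3 -m jog '[[0.0,0.002,-0.0015,0,0,0],[0,0.0015,0,0,0,0],[0,0.001,0,0,0,0]]'; python3 d.py 0.3704 -0.2427 0.0252 -5.3 -0.5;  python3 -m jog '[[0.0,0.001,0,0,0,0],[0,0.0,0,0,0,0]]'; python3 d.py 0.3704 -0.2427 0.0252 -5.3 -0.5
```

```text
time: 6.62
ee_pos: [0.3739, -0.2436, 0.0252]
eef_rot: [-0.031, -0.706, 0.706, 0.034]
ft_force: [-1.1, -0.7, -0.6]
width: 0.0136
t 6.62 pos [ 0.3739 -0.2436  0.0252] w 0.0136 F [-1.1 -0.7 -0.6]
toolx [-0.996  0.092  0.005] toolz [-0.092 -0.996  0.001] q7 [ 0.73  0.19 -0.27  2.11  0.07  0.86 -1.25]
dT mm [ 3.5 -0.  -0.6] rot deg [-0.03  0.01 -0.21]
time: 6.78
ee_pos: [0.3739, -0.2436, 0.0242]
eef_rot: [-0.031, -0.706, 0.707, 0.034]
ft_force: [-1.3, 1.1, -0.3]
width: 0.0133
t 6.78 pos [ 0.3739 -0.2436  0.0242] w 0.0133 F [-1.3  1.1 -0.3]
toolx [-0.996  0.092  0.005] toolz [-0.092 -0.996  0.001] q7 [ 0.73  0.19 -0.27  2.11  0.07  0.86 -1.25]
dT mm [ 3.6 -1.  -0.6] rot deg [-0.04  0.   -0.23]
```

```bash
python3 -m jog '[[-0.008,0,0,0,0,0],[-0.012,0,0,0,0,0],[-0.012,0,0,0,0,0],[-0.006,0,0,0,0,0],[0,0.0,0,0,0,0]]'; python3 d.py 0.5348 -0.2594 0.0242 -5.3 -0.5
```

```text
time: 7.2
ee_pos: [0.4165, -0.2479, 0.0247]
eef_rot: [-0.032, -0.706, 0.707, 0.034]
ft_force: [-1.2, 0.5, -0.8]
width: 0.0132
t 7.2 pos [ 0.4165 -0.2479  0.0247] w 0.0132 F [-1.2  0.5 -0.8]
toolx [-0.996  0.093  0.003] toolz [-0.093 -0.996  0.002] q7 [ 0.69  0.26 -0.27  2.01  0.09  0.88 -1.3 ]
dT mm [-1.189e+02  1.000e-01  4.000e-01] rot deg [-0.09 -0.04 -0.33]
```

```bash
python3 -m jog '[[-0.006,0.0005,0,0,0,-0.3],[-0.008,0.0005,0,0,0,0],[-0.008,0.0003,0,0,0,0],[-0.006,0.0003,0,0,0,0],[0,0,0,0,0,0]]'; python3 d.py 0.5348 -0.2594 0.0242 -5.3 -0.5;python3 -m jog '[[-0.005,0.0005,0,0,0,0],[-0.005,0.0005,0,0,0,0],[-0.005,0.0003,0,0,0,0],[-0.005,0.0003,0,0,0,0],[-0.003,0,0,0,0,0]]'; python3 d.py 0.5348 -0.2594 0.0242 -5.3 -0.5
```

```text
time: 7.62
ee_pos: [0.4428, -0.2518, 0.0242]
eef_rot: [-0.027, -0.706, 0.707, 0.04]
ft_force: [-0.8, 0.8, 1.1]
width: 0.0132
t 7.62 pos [ 0.4428 -0.2518  0.0242] w 0.0132 F [-0.8  0.8  1.1]
toolx [-0.995  0.095  0.018] toolz [-0.095 -0.995  0.002] q7 [ 0.66  0.32 -0.27  1.94  0.12  0.91 -1.33]
dT mm [-92.3  -1.6  -1.2] rot deg [-0.14 -0.17  0.51]
time: 8.03
ee_pos: [0.4631, -0.2554, 0.0244]
eef_rot: [-0.025, -0.705, 0.707, 0.044]
ft_force: [-3.5, 0.9, 3.5]
width: 0.0137
t 8.03 pos [ 0.4631 -0.2554  0.0244] w 0.0137 F [-3.5  0.9  3.5]
toolx [-0.995  0.098  0.027] toolz [-0.098 -0.995  0.004] q7 [ 0.64  0.36 -0.27  1.88  0.13  0.94 -1.36]
dT mm [-71.7  -1.8  -3. ] rot deg [-0.23 -0.33  1.05]
```

```bash
python3 -m jog '[[-0.004,0,-0.001,-0.2,-0.3,0.5],[-0.006,0,-0.001,0,0,0.3],[-0.006,0,-0.001,0,0,0],[-0.006,0,0,0,0,0],[-0.003,0,0,0,0,0]]'; python3 d.py 0.5348 -0.2594 0.0242 -5.3 -0.5
python3 - <<'E'
from bench import r
import cv2,numpy as np
c=r.camera("top");im=c["image"][160:310,340:500,::-1];im=cv2.resize(im,None,fx=4,fy=4,interpolation=2);cv2.imwrite("pics/t2.png",np.clip(im*1.5,0,255).astype(np.uint8));np.savez("pics/t2.npz",**c)
E
```

```text
time: 8.45
ee_pos: [0.4883, -0.2558, 0.0242]
eef_rot: [-0.028, -0.706, 0.706, 0.039]
ft_force: [-6.8, 1.2, 7.0]
width: 0.0134
t 8.45 pos [ 0.4883 -0.2558  0.0242] w 0.0134 F [-6.8  1.2  7. ]
toolx [-0.995  0.095  0.016] toolz [-0.095 -0.996  0.001] q7 [ 0.62  0.4  -0.27  1.83  0.13  0.94 -1.37]
dT mm [-46.6  -0.8  -0.8] rot deg [-0.05 -0.13  0.39]
```

View pics/t2.png

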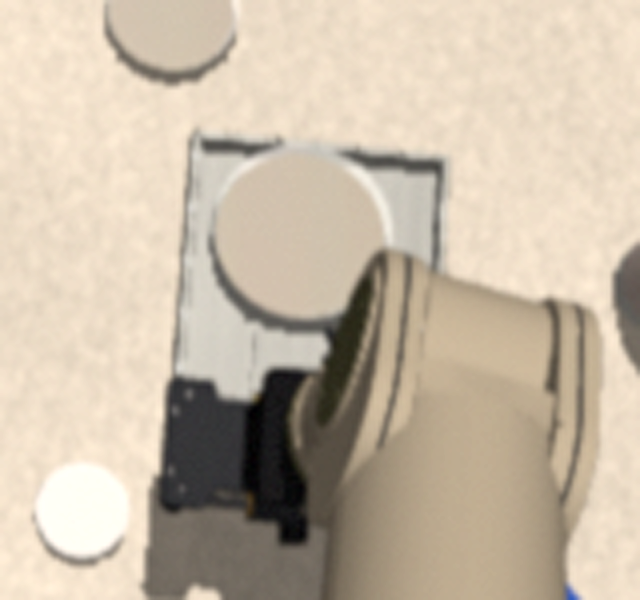

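The crop shows the dish pushed up against the back rim at crop (302,237). The gripper is behind it and nothing is disturbed. By numbers the tip is about 60 mm under it. I continue the slide.

```bash
python3 -m jog '[[-0.004,0,0,0,0,0.4],[-0.006,0,-0.0005,0,0,0.2],[-0.006,0,0,0,0,0.2],[-0.006,0,0,0,0,0],[-0.003,0,0,0,0,0]]'; python3 d.py 0.5348 -0.2594 0.0242 -5.3 -0.5
```

```text
time: 8.92
ee_pos: [0.5103, -0.2582, 0.0241]
eef_rot: [-0.031, -0.706, 0.707, 0.037]
ft_force: [-10.5, 0.3, 9.6]
width: 0.0133
t 8.92 pos [ 0.5103 -0.2582  0.0241] w 0.0133 F [-10.5   0.3   9.6]
toolx [-0.995  0.096  0.009] toolz [-0.096 -0.995  0.001] q7 [ 0.61  0.43 -0.27  1.79  0.14  0.95 -1.38]
dT mm [-24.5  -0.3  -1.2] rot deg [-0.06 -0.23  0.03]
```

```bash
python3 -m jog '[[-0.003,-0.0005,-0.0005,0,-0.2,0.2],[-0.005,-0.0003,-0.0005,0,0,0.1],[-0.006,0,0,0,0,0],[-0.005,0,0,0,0,0],[-0.003,0,0,0,0,0]]'; python3 d.py 0.5348 -0.2594 0.0242 -5.3 -0.5
```

```text
time: 9.33
ee_pos: [0.5302, -0.2596, 0.0242]
eef_rot: [-0.03, -0.706, 0.706, 0.037]
ft_force: [-7.5, -0.0, 6.7]
width: 0.0136
t 9.33 pos [ 0.5302 -0.2596  0.0242] w 0.0136 F [-7.5 -0.   6.7]
toolx [-0.995  0.094  0.011] toolz [-0.094 -0.996  0.001] q7 [ 0.59  0.46 -0.26  1.73  0.15  0.97 -1.4 ]
dT mm [-4.6 -0.  -0.6] rot deg [-0.04 -0.12  0.1 ]
```

```bash
python3 -m jog '[[-0.003,0,0,0,0,0],[-0.001,0,0,0,0,0],[0,-0.001,0,0,0,0.4],[0,-0.002,0,0,0,0.4],[0,-0.004,0,0,0,0.3],[0,-0.006,0,0,0,0],[0,-0.006,0,0,0,0],[0,-0.006,0,0,0,0],[0,-0.005,0,0,0,0],[0,-0.003,0,0,0,0],[0,0,0,0,0,0]]'; python3 d.py 0.5338 -0.2594 0.0542 -5.3 0
python3 - <<'E'
from bench import r
import cv2,numpy as np
from h import cloud
c=r.camera("wrist");cv2.imwrite("pics/w3.png",c["image"][:,:,::-1]);np.savez("pics/w3.npz",**c)
E
```

```text
time: 10.25
ee_pos: [0.5347, -0.2584, 0.0593]
eef_rot: [0.036, 0.707, -0.706, -0.03]
ft_force: [-0.1, 0.2, -2.8]
width: 0.0134
t 10.25 pos [ 0.5347 -0.2584  0.0593] w 0.0134 F [-0.1  0.2 -2.8]
toolx [-0.996  0.093 -0.009] toolz [-0.093 -0.996 -0.001] q7 [ 0.6   0.42 -0.27  1.72  0.13  1.01 -1.38]
dT mm [0.9 5.  1.1] rot deg [ 0.07 -0.06 -0.53]
```

View pics/w3.png

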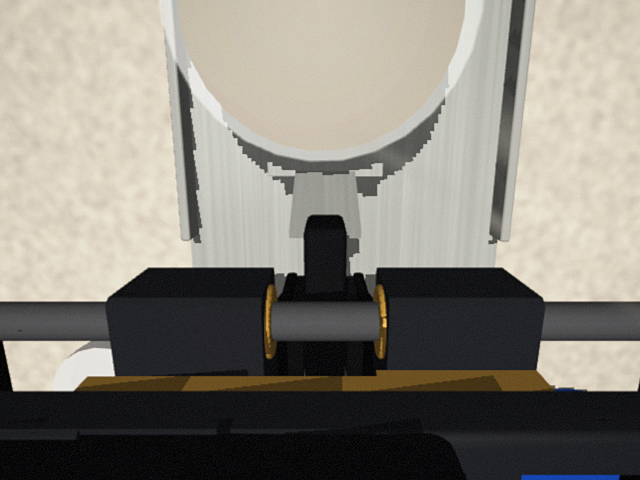

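```bash
python3 - <<'E'
from h import *
c=load("w3");P=cloud(c)
b=P[10:120:3,240:400:3].reshape(-1,3);b=b[np.isfinite(b[:,0])];q=np.linalg.lstsq(np.c_[b[:,:2],np.ones(len(b))],b[:,2],rcond=None)[0]
print('dish slope deg',np.degrees(q[:2]),'z',b[:,2].mean(),'x range',b[:,0].min(),b[:,0].max())
from bench import r;print(r.read_state()["ft_force"])
# dish rim silhouette bottom arc fit (outer edge), top plane z~ mean
z=b[:,2].mean()
pts=[(229,133),(262,152),(318,163),(360,156),(410,130),(177,60),(464,40)]
E
```

```text
dish slope deg [-0.05437229  0.16778444] z 0.05972933334912087 x range 0.605228050100173 0.6479782014169366
[ 0.22773323 -0.16092718 -2.93084709]
```

The wrist view shows the dish riding on the blade with its lower edge at about (318,163). Depth gives its top at 0.060 m and level within 0.2°, so it is carried. Next I lift, pull back and carry it towards the carrier. Meanwhile I make a side crop from the first image to cross-check the seat.

```bash
python3 -m jog '[[0,-0.004,0,0,0,-0.3],[0,-0.008,0,0,0,-0.2],[0,-0.012,0,0,0,0],[0,-0.015,0,0,0,0],[0.003,-0.015,0,0,0,0],[0.006,-0.015,-0.004,0,0,0],[0.008,-0.012,-0.008,0,0,0],[0.01,-0.008,-0.012,0,0,0],[0.01,-0.004,-0.016,0,-0.5,0],[0.01,0,-0.02,0,-0.5,0],[0.008,0,-0.022,0,-0.5,0],[0.004,0,-0.024,0,-0.5,0]]'; python3 d.py 0.46 0.301 0.165 -3.1 0.2
python3 - <<'E'
from h import *
s=load("side0");im=s["image"][255:365,140:330,::-1];im=cv2.resize(im,None,fx=4,fy=4,interpolation=2);cv2.imwrite("pics/s1.png",np.clip(im*1.7,0,255).astype(np.uint8))
E
```

```text
time: 11.3
ee_pos: [0.4832, -0.1495, 0.1659]
eef_rot: [-0.024, -0.706, 0.707, 0.022]
ft_force: [0.3, -0.2, -3.0]
width: 0.0136
t 11.3 pos [ 0.4832 -0.1495  0.1659] w 0.0136 F [ 0.3 -0.2 -3. ]
toolx [-0.998  0.065 -0.003] toolz [-0.066 -0.998  0.002] q7 [ 0.54  0.13 -0.36  1.83  0.05  1.18 -1.47]
dT mm [ 5.27e+01 -2.00e-01 -4.48e+02] rot deg [-0.11 -0.66  0.01]
```

View pics/s1.png

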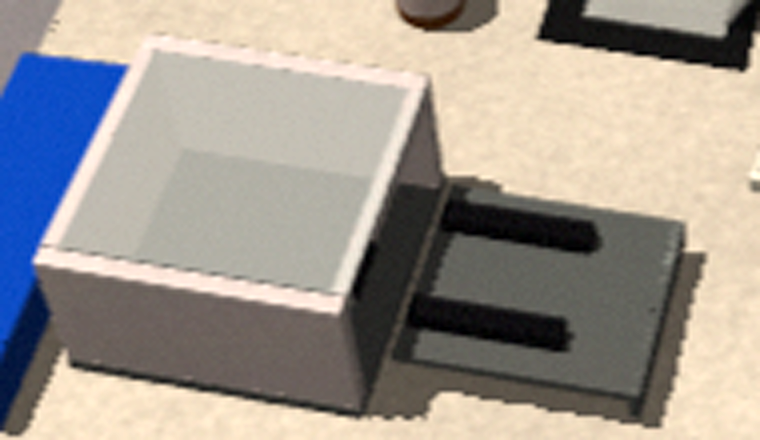

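The side crop shows the carrier's front top edge from (684,222) to (643,398), and ridge front ends near (597,232) and (568,327).

```bash
python3 - <<'E'
from h import *
s=load("side0");Q=lambda x,y:(140+x/4,255+y/4)
a,b=ray(s,[Q(684,222),Q(643,398)],.04);print('front',a,b,np.hypot(*(a-b)[:2]))
d=(b-a)[:2];yaw=np.degrees(np.arctan2(-d[0],d[1]));ps=np.radians(yaw);f=np.array([np.cos(ps),np.sin(ps)]);print('yaw',yaw,'seat',(a+b)[:2]/2+.115*f)
e,g=ray(s,[Q(597,230),Q(568,325)],.055);print('ridge ends',e,g,np.hypot(*(e-g)[:2]),'seat',(e+g)[:2]/2+.055*f)
# mat in side for bias: blade/tray check
E
```

```text
front [0.53374148 0.22973643 0.04      ] [0.53645846 0.37933933 0.04      ] 0.1496275724116533
yaw -1.0404515803331862 seat [0.65008101 0.30244967]
ridge ends [0.5913551  0.25719077 0.055     ] [0.5954409  0.33934106 0.055     ] 0.0822518308224356 seat [0.64838893 0.29726721]
```

```bash
python3 -m jog '[[0.002,0,-0.026,0,-0.6,0],[0.003,0,-0.028,0,0,0],[0.005,0,-0.028,0,0,0],[0.005,0,-0.028,0,0,0],[0.005,0,-0.028,0,0,0],[0.005,0,-0.028,0,0,0],[0.005,0,-0.028,0,0,0],[0.005,0,-0.028,0,0,0],[0.003,0,-0.028,0,0,0],[0.003,0,-0.028,0,0,0],[0,0,-0.028,0,0,0],[0,0,-0.026,0,0,0]]'; python3 d.py 0.46 0.301 0.165 -3.1 0.2
```

```text
time: 12.3
ee_pos: [0.4579, 0.2008, 0.1789]
eef_rot: [-0.026, -0.704, 0.709, 0.013]
ft_force: [0.5, -0.4, -2.8]
width: 0.0135
t 12.3 pos [0.4579 0.2008 0.1789] w 0.0135 F [ 0.5 -0.4 -2.8]
toolx [-0.998  0.055 -0.018] toolz [-0.055 -0.998  0.006] q7 [ 0.13  0.13 -0.69  1.82  0.11  1.21 -2.21]
dT mm [   3.6   13.2 -100.3] rot deg [-0.36 -0.06 -0.83]
```

```bash
python3 -m jog '[[0,0.002,-0.022,-0.2,0,-0.4],[0,0.002,-0.018,0,0,-0.4],[0,0.002,-0.015,0,0,0],[0,0.001,-0.01,0,0,0],[0,0,-0.006,0,0,0],[0,0,-0.003,0,0,0],[0,0,0,0,0,0]]'; python3 d.py 0.46 0.301 0.165 -3.1 0.2
python3 - <<'E'
from bench import r
import cv2,numpy as np
c=r.camera("wrist");cv2.imwrite("pics/w4.png",c["image"][:,:,::-1]);np.savez("pics/w4.npz",**c)
E
```

```text
time: 12.88
ee_pos: [0.4603, 0.2867, 0.1788]
eef_rot: [0.019, 0.708, -0.706, -0.014]
ft_force: [-0.7, -0.9, -3.0]
width: 0.0136
t 12.88 pos [0.4603 0.2867 0.1788] w 0.0136 F [-0.7 -0.9 -3. ]
toolx [-0.999  0.047 -0.008] toolz [-0.047 -0.999 -0.002] q7 [-0.    0.25 -0.73  1.72  0.18  1.23 -2.4 ]
dT mm [  1.1  13.8 -14.2] rot deg [ 0.13  0.42 -0.28]
```

View pics/w4.png

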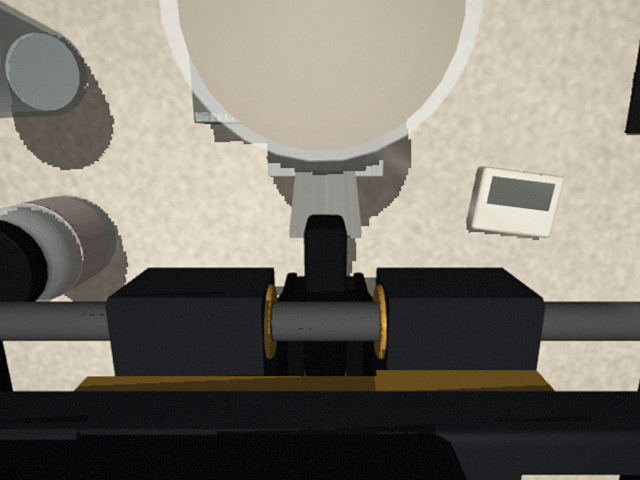

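The wrist view shows the dish riding on the blade, with its lower edge at about (320,163). The carrier's left front corner is at about (193,122), the beaker at (42,70), the jar at (20,260) and the timer at (515,200).

```bash
python3 - <<'E'
from h import *
from scipy.optimize import least_squares
c=load("w4");P=cloud(c)
b=P[10:120:3,240:400:3].reshape(-1,3);b=b[np.isfinite(b[:,0])];q=np.linalg.lstsq(np.c_[b[:,:2],np.ones(len(b))],b[:,2],rcond=None)[0];zt=b[:,2].mean()
print('dish slope',np.degrees(q[:2]),'ztop',zt)
pts=[(181,70),(205,105),(240,138),(275,155),(322,162.5),(372,152),(420,117),(445,88),(463,60)]
X=ray(c,pts,zt)[:,:2]
s=least_squares(lambda p:np.hypot(*(X-p).T)-.058,X.mean(0)+[.05,0]);print('dish c',s.x,'res mm',np.round(s.fun*1000,1))
tcp=np.array([.4603,.2867]);f=np.array([.999,-.047]);l=np.array([.047,.999]);print('dish rel tcp f,l',(s.x-tcp)@f,(s.x-tcp)@l)
ps=np.radians(-3.1);F=np.array([np.cos(ps),np.sin(ps)]);L=np.array([-F[1],F[0]])
for px in[(193,113),(193,122)]:
    k=ray(c,[px],.04)[0][:2];print('corner',k,'seat',k+.115*F-.075*L)
# range-based carrier edge: points with z .03-.06
for n,(u,v) in dict(beaker=(42,70),corner=(197,117),jar=(5,265)).items(): print(n,P[v,u])
E
```

```text
dish slope [-0.01753733  0.30803475] ztop 0.17926086515419157
dish c [0.57614448 0.28384838] res mm [-1.2 -1.   0.2  0.7  1.1  0.8 -0.9 -1.1 -0.4]
dish rel tcp f,l 0.11586266141638007 0.0025959244434201937
corner [0.54797581 0.37589714] seat [0.65875162 0.29478782]
corner [0.54191035 0.37663731] seat [0.65268616 0.295528  ]
beaker [0.57715713 0.46282378 0.06105823]
corner [0.54517384 0.3734872  0.03973103]
jar [0.45988774 0.48360253 0.1005901 ]
```

```bash
python3 -m jog '[[0,0.006,-0.004,0,0.2,0],[0,0.012,-0.005,0,0.2,-0.2],[0,0.014,-0.004,0,0,0],[0,0.014,-0.002,0,0,0],[0,0.012,0,0,0,0],[0,0.006,0,0,0,0],[0,0,0,0,0,0],[0,0,0,0,0,0]]'; python3 d.py 0.46 0.301 0.115 -3.1 0.2
python3 - <<'E'
from bench import r
import cv2,numpy as np
c=r.camera("wrist");cv2.imwrite("pics/w5.png",c["image"][:,:,::-1]);np.savez("pics/w5.npz",**c)
E
```

```text
time: 13.6
ee_pos: [0.4628, 0.2979, 0.108]
eef_rot: [-0.024, -0.706, 0.707, 0.021]
ft_force: [-0.3, -0.2, -3.2]
width: 0.0135
t 13.6 pos [0.4628 0.2979 0.108 ] w 0.0135 F [-0.3 -0.2 -3.2]
toolx [-0.998  0.062 -0.004] toolz [-0.062 -0.998  0.001] q7 [-0.05  0.35 -0.71  1.77  0.25  1.11 -2.48]
dT mm [ 2.9 -7.  -2.9] rot deg [-0.07 -0.47 -0.04]
```

View pics/w5.png

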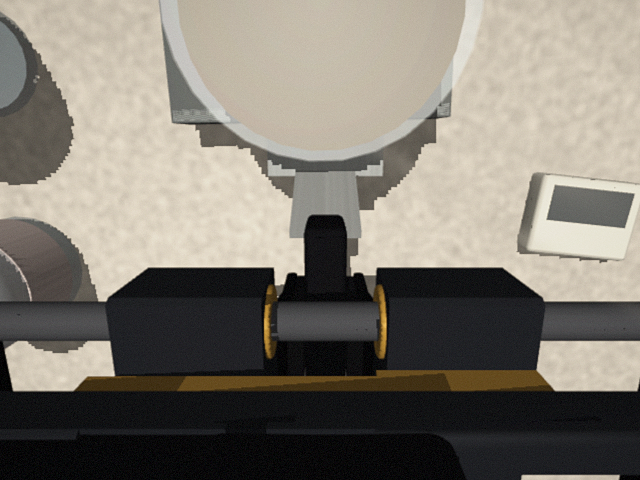

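Both front corners of the carrier are visible: left at about (172,122), right at about (450,116).

```bash
python3 - <<'E'
from h import *
c=load("w5")
for z,pp in((.04,[(173,110),(451,103)]),(.04,[(172,122),(450,116)])):
    a,b=ray(c,pp,z)[:,:2];d=a-b;ps=np.arctan2(-d[0],d[1]);F=np.array([np.cos(ps),np.sin(ps)])
    print(a,b,'w',np.hypot(*d),'yaw',np.degrees(ps),'seat',(a+b)/2+.115*F)
P=cloud(c)
for v in range(96,130,3): print(v,np.round(P[v,177:180].mean(0),4))
E
```

```text
[0.54819673 0.37421457] [0.54256713 0.22542002] w 0.14890101067676295 yaw -2.16673585276062 seat [0.66029971 0.29546942]
[0.5420799  0.37568183] [0.53591727 0.22588196] w 0.14992657323419975 yaw -2.355768825331608 seat [0.65390139 0.29605489]
96 [0.5551 0.3704 0.0402]
99 [0.5535 0.3704 0.041 ]
102 [0.552  0.3707 0.0406]
105 [0.5505 0.371  0.0405]
108 [0.549  0.3712 0.0406]
111 [0.5475 0.3714 0.0407]
114 [0.546  0.3717 0.0405]
117 [0.5444 0.3719 0.0405]
120 [0.5429 0.3722 0.0404]
123 [0.543  0.3827 0.0101]
126 [0.5416 0.3862 0.0007]
129 [0.5398 0.3865 0.0006]
```

```bash
python3 -m jog '[[-0.005,0.002,0,0,-0.3,0],[-0.009,0.002,0,0,-0.3,0],[-0.012,0.002,0,0,-0.2,0],[-0.013,0.002,0,0,0,0],[-0.013,0.002,0,0,0,0],[-0.01,0,0,0,0,0],[-0.006,0,0,0,0,0],[0,0,0,0,0,0]]'; python3 d.py 0.538 0.300 0.085 -2.8 0.2
```

```text
time: 14.32
ee_pos: [0.5428, 0.2926, 0.1004]
eef_rot: [-0.022, -0.707, 0.707, 0.014]
ft_force: [0.4, -0.3, -4.0]
width: 0.0135
t 14.32 pos [0.5428 0.2926 0.1004] w 0.0135 F [ 0.4 -0.3 -4. ]
toolx [-0.999  0.05  -0.012] toolz [-0.05  -0.999 -0.   ] q7 [-0.06  0.48 -0.66  1.61  0.32  1.15 -2.42]
dT mm [ 5.3 15.3 -7.1] rot deg [ 0.01 -0.07 -0.47]
```

```bash
python3 -m jog '[[0.002,0.004,-0.003,0,0,-0.3],[0.002,0.006,-0.003,0,0,-0.2],[0.001,0.004,-0.001,0,0,0],[0,0.001,0,0,0,0],[0,0,0,0,0,0]]'; python3 d.py 0.538 0.300 0.080 -2.8 0.2
```

```text
time: 14.73
ee_pos: [0.537, 0.301, 0.0833]
eef_rot: [0.018, 0.707, -0.707, -0.017]
ft_force: [-0.5, 0.4, -2.3]
width: 0.0134
t 14.73 pos [0.537  0.301  0.0833] w 0.0134 F [-0.5  0.4 -2.3]
toolx [-0.999  0.049 -0.001] toolz [-0.049 -0.999 -0.   ] q7 [-0.08  0.51 -0.65  1.62  0.33  1.13 -2.44]
dT mm [-1.1  3.3  1. ] rot deg [ 0.01 -0.02  0.15]
```

```bash
python3 -m jog '[[-0.001,0.002,0,0,0,0.1],[0,0.002,0,0,0,0],[0,0.002,0,0,0,0],[0,0.002,0,0,0,0],[0,0.002,0,0,0,0],[0,0.001,0,0,0,0]]'; python3 d.py 0.538 0.300 0.067 -2.8 0.2
```

```text
time: 15.23
ee_pos: [0.5378, 0.3014, 0.0721]
eef_rot: [0.018, 0.707, -0.707, -0.015]
ft_force: [-0.3, 0.1, -2.2]
width: 0.0136
t 15.23 pos [0.5378 0.3014 0.0721] w 0.0136 F [-0.3  0.1 -2.2]
toolx [-0.999  0.048 -0.004] toolz [-0.048 -0.999 -0.   ] q7 [-0.08  0.52 -0.65  1.63  0.34  1.11 -2.44]
dT mm [-0.3  5.1  1.4] rot deg [ 0.02  0.05 -0.04]
```

```bash
python3 -m jog '[[0,0.001,0,0,0,0],[0,0.002,0,0,0,0],[0,0.002,0,0,0,0],[0,0.001,0,0,0,0],[0,0,0,0,0,0]]'; python3 d.py 0.538 0.300 0.067 -2.8 0.2
python3 - <<'E'
from bench import r
import cv2,numpy as np
from h import *
from scipy.optimize import least_squares
c=r.camera("wrist");np.savez("pics/w6.npz",**c);cv2.imwrite("pics/w6.png",c["image"][:,:,::-1]);P=cloud(c)
b=P[10:120:3,240:400:3].reshape(-1,3);b=b[np.isfinite(b[:,0])];q=np.linalg.lstsq(np.c_[b[:,:2],np.ones(len(b))],b[:,2],rcond=None)[0];print('dish top z',b[:,2].mean(),'slope',np.degrees(q[:2]))
c=r.camera("side");np.savez("pics/s2.npz",**c);im=c["image"][255:365,140:330,::-1];im=cv2.resize(im,None,fx=4,fy=4,interpolation=2);cv2.imwrite("pics/s2.png",np.clip(im*1.7,0,255).astype(np.uint8))
E
```

```text
time: 15.65
ee_pos: [0.5384, 0.3015, 0.0658]
eef_rot: [0.019, 0.707, -0.707, -0.015]
ft_force: [0.2, -0.4, -2.7]
width: 0.0135
t 15.65 pos [0.5384 0.3015 0.0658] w 0.0135 F [ 0.2 -0.4 -2.7]
toolx [-0.999  0.048 -0.005] toolz [-0.048 -0.999 -0.001] q7 [-0.09  0.53 -0.65  1.63  0.35  1.1  -2.45]
dT mm [ 0.3 -1.2  1.5] rot deg [ 0.05  0.03 -0.11]
dish top z 0.07421965915465642 slope [-0.18698815  0.07301493]
```

View pics/s2.png

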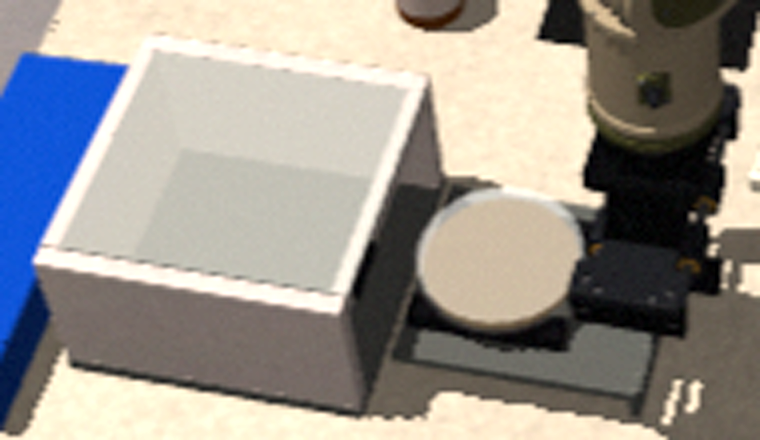

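The side crop shows the dish sitting centred over both ridges at (500,260). Depth puts its top at 0.074 m and level, so it rests on the ridges with the blade sunk about 8 mm below it. I draw the blade out.

```bash
python3 -m jog '[[0.004,0,0,0,0,0],[0.007,0,0,0,0,0],[0.008,0,0,0,0,0],[0.006,0,0,0,0,0]]'; python3 d.py 0.408 0.3075 0.066 -2.8 0
```

```text
time: 16.08
ee_pos: [0.5123, 0.3028, 0.066]
eef_rot: [0.02, 0.707, -0.706, -0.015]
ft_force: [0.1, 0.0, -2.4]
width: 0.0134
t 16.08 pos [0.5123 0.3028 0.066 ] w 0.0134 F [ 0.1  0.  -2.4]
toolx [-0.999  0.049 -0.006] toolz [-0.049 -0.999 -0.001] q7 [-0.08  0.48 -0.66  1.69  0.33  1.08 -2.47]
dT mm [104.4  -0.6   0.4] rot deg [ 0.08 -0.04 -0.33]
```

```bash
python3 - <<'E'
from h import *
from bench import r
c=r.camera("wrist");np.savez("pics/w7.npz",**c);P=cloud(c)
m=np.isfinite(P[...,2])&(P[...,2]>.065)&(P[...,2]<.08);m[200:]=0
v=np.nonzero(m.sum(1)>20)[0];print('dish rows max',v.max());b=P[m];q=np.linalg.lstsq(np.c_[b[:,:2],np.ones(len(b))],b[:,2],rcond=None)[0];print(len(b),'z',np.median(b[:,2]),'slope',np.degrees(q[:2]),'rear x',np.percentile(b[:,0],.5))
E
```

```text
dish rows max 199
19245 z 0.07418851135025026 slope [ 3.8690899  -0.13303208] rear x 0.5552026080924078
```

```bash
python3 -m jog '[[0.006,0,0,0,0,-0.3],[0.009,0,0,0,0,0],[0.01,0,0,0,0,0],[0.01,0,0,0,0,0],[0.006,0,0,0,0,0]]'; python3 d.py 0.408 0.3075 0.066 -2.8 0;python3 -m jog '[[0.007,0,0,0,0,0],[0.01,0,0,0,0,0],[0.01,0,0,0,0,0],[0.01,0,0,0,0,0],[0.008,0,0,0,0,0]]'; python3 d.py 0.408 0.3075 0.066 -2.8 0
```

```text
time: 16.55
ee_pos: [0.466, 0.3053, 0.0662]
eef_rot: [0.017, 0.707, -0.706, -0.017]
ft_force: [-0.2, 0.8, -2.8]
width: 0.0133
t 16.55 pos [0.466  0.3053 0.0662] w 0.0133 F [-0.2  0.8 -2.8]
toolx [-0.999  0.048 -0.   ] toolz [-0.048 -0.999 -0.001] q7 [-0.09  0.41 -0.69  1.79  0.3   1.05 -2.5 ]
dT mm [58.   0.2  0.6] rot deg [ 0.07  0.04 -0.  ]
time: 16.97
ee_pos: [0.4161, 0.3076, 0.0663]
eef_rot: [0.017, 0.707, -0.707, -0.017]
ft_force: [0.9, 0.2, -2.3]
width: 0.0134
t 16.97 pos [0.4161 0.3076 0.0663] w 0.0134 F [ 0.9  0.2 -2.3]
toolx [-0.999  0.048 -0.001] toolz [-0.048 -0.999 -0.001] q7 [-0.1   0.33 -0.71  1.89  0.25  1.01 -2.54]
dT mm [8.  0.3 0.5] rot deg [ 0.06  0.05 -0.03]
```

```bash
python3 -m jog '[[0.004,-0.006,0.003,0,0,0],[0,-0.015,0.005,0,0,0],[0,-0.02,0.01,0,0,0],[0,-0.015,0.02,0,0,0],[-0.005,0,0.03,0,0,0],[-0.008,0,0.03,0,0,0],[-0.01,0,0.035,0,0,0],[-0.012,0,0.035,0,0,0],[-0.012,0,0.03,0,0,0],[-0.012,0,0.03,0,0,0],[-0.01,0,0.02,0,0,0],[0,0,0.005,0,0,0]]'; python3 d.py 0.489 -0.0056 0.10 -3.2 0
```

```text
time: 17.97
ee_pos: [0.4665, 0.0436, 0.131]
eef_rot: [0.016, 0.708, -0.706, -0.01]
ft_force: [0.7, 0.4, -1.7]
width: 0.0136
t 17.97 pos [0.4665 0.0436 0.131 ] w 0.0136 F [ 0.7  0.4 -1.7]
toolx [-0.999  0.037 -0.009] toolz [-0.037 -0.999 -0.002] q7 [ 0.33  0.09 -0.54  1.96  0.05  1.09 -1.84]
dT mm [-24.   31.1  48.3] rot deg [ 0.11  1.07 -0.49]
```

```bash
python3 -m jog '[[-0.008,0.005,0.015,0,0.5,-0.4],[-0.008,0.01,0.015,0,0.5,0],[-0.006,0.01,0.012,0,0,0],[-0.002,0.008,0.004,0,0,0],[0,0,0,0,0,0],[0,0,0,0,0,0]]'; python3 d.py 0.489 -0.0056 0.05 -3.2 0
python3 - <<'E'
from bench import r
from h import *
c=r.camera("top");np.savez("pics/t3.npz",**c)
im=c["image"][:,:,::-1];a=cv2.resize(im[150:270,150:290],None,fx=4,fy=4,interpolation=2);cv2.imwrite("pics/t3.png",np.clip(a*1.5,0,255).astype(np.uint8))
E
```

```text
time: 18.47
ee_pos: [0.4894, -0.0076, 0.0949]
eef_rot: [0.021, 0.708, -0.706, -0.02]
ft_force: [0.5, -0.1, -1.9]
width: 0.0132
t 18.47 pos [ 0.4894 -0.0076  0.0949] w 0.0132 F [ 0.5 -0.1 -1.9]
toolx [-0.998  0.057 -0.001] toolz [-0.057 -0.998 -0.002] q7 [ 0.38  0.19 -0.49  1.94  0.1   1.03 -1.79]
dT mm [ 0.5 44.9 -1.9] rot deg [ 0.14 -0.09 -0.05]
```

View pics/t3.png

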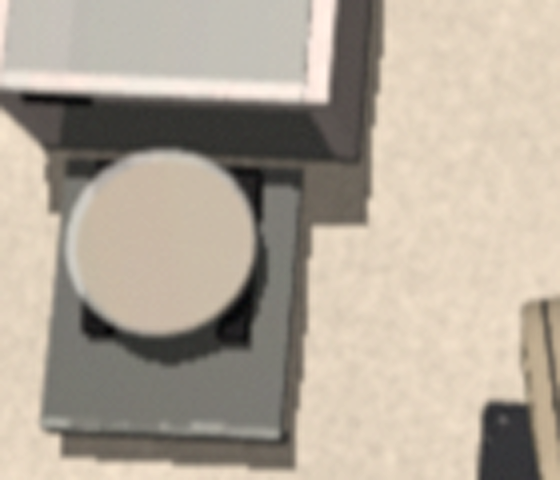

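The crop shows the dish centred at crop (162,242) on both ridges, and the carrier still out. I check the offset numerically while lowering the lifter.

```bash
python3 - <<'E'
from h import *
c=load("t3");print('dish',ray(c,[(150+162/4,150+242/4)],.073)[0],'front wall',ray(c,[(150+44/4,150+425/4),(150+282/4,150+435/4)],.04))
E
python3 -m jog '[[0,0.012,-0.001,0,0,0],[0,0.018,-0.001,0,0,0],[0,0.015,-0.001,0,0,0],[0,0.008,0,0,0,0],[0,0.002,0,0,0,0],[0,0,0,0,0,0]]'; python3 d.py 0.489 -0.0056 0.0245 -3.2 0
```

```text
dish [0.648729 0.295272 0.073   ] front wall [[0.53979257 0.37127573 0.04      ]
 [0.53418471 0.22362053 0.04      ]]
time: 19.02
ee_pos: [0.4893, 0.0012, 0.0368]
eef_rot: [0.019, 0.708, -0.706, -0.017]
ft_force: [-0.3, -0.1, -2.2]
width: 0.0134
t 19.02 pos [0.4893 0.0012 0.0368] w 0.0134 F [-0.3 -0.1 -2.2]
toolx [-0.999  0.05  -0.003] toolz [-0.05  -0.999 -0.004] q7 [ 0.35  0.27 -0.48  1.99  0.15  0.91 -1.84]
dT mm [-0.  12.3  6.8] rot deg [ 0.22  0.36 -0.16]
```

```bash
python3 -m jog '[[0,0.004,0.006,0.2,0.3,-0.1],[0,0.004,0.001,0,0,0],[0,0.002,0,0,0,0],[0,0.001,0,0,0,0],[0,0,0,0,0,0]]'; python3 d.py 0.489 -0.0056 0.0245 -3.2 0
```

```text
time: 19.43
ee_pos: [0.4903, -0.0065, 0.0266]
eef_rot: [-0.021, -0.707, 0.707, 0.018]
ft_force: [0.1, 0.7, -3.2]
width: 0.0134
t 19.43 pos [ 0.4903 -0.0065  0.0266] w 0.0134 F [ 0.1  0.7 -3.2]
toolx [-0.998  0.055 -0.004] toolz [-0.055 -0.998  0.   ] q7 [ 0.35  0.29 -0.47  2.    0.17  0.89 -1.84]
dT mm [ 1.3  2.1 -0.8] rot deg [-0.01  0.03 -0.23]
```

```bash
python3 -m jog '[[0,0.001,0,0,0,-0.2],[0,0.001,0,0,0,0],[0,0.0005,0,0,0,0],[0,0,0,0,0,0]]'; python3 d.py 0.489 -0.0056 0.0245 -3.2 0
```

```text
time: 19.77
ee_pos: [0.4909, -0.0066, 0.0245]
eef_rot: [-0.02, -0.707, 0.707, 0.019]
ft_force: [0.5, -0.0, -2.3]
width: 0.0137
t 19.77 pos [ 0.4909 -0.0066  0.0245] w 0.0137 F [ 0.5 -0.  -2.3]
toolx [-0.998  0.056 -0.002] toolz [-0.056 -0.998  0.   ] q7 [ 0.35  0.3  -0.47  1.99  0.17  0.89 -1.84]
dT mm [ 2.   0.  -0.9] rot deg [-0.01  0.02 -0.09]
```

```bash
python3 -m jog '[[0,0.0007,0,0,0,0],[0,0.0005,0,0,0,0],[0,0,0,0,0,0]]'; python3 d.py 0.489 -0.0056 0.0235 -3.2 0; python3 -m jog '[[0,0,0,0,0,0],[0,0,0,0,0,0],[0,0,0,0,0,0],[0,0,0,0,0,0]]' 0.3; python3 d.py 0.489 -0.0056 0.0242 -3.2 0
```

```text
time: 20.02
ee_pos: [0.491, -0.0065, 0.0239]
eef_rot: [-0.02, -0.707, 0.707, 0.019]
ft_force: [-1.0, -1.3, 1.6]
width: 0.0138
t 20.02 pos [ 0.491  -0.0065  0.0239] w 0.0138 F [-1.  -1.3  1.6]
toolx [-0.998  0.055 -0.002] toolz [-0.055 -0.998  0.001] q7 [ 0.35  0.3  -0.47  1.99  0.17  0.89 -1.84]
dT mm [ 2.   0.4 -0.8] rot deg [-0.03  0.02 -0.09]
time: 20.35
ee_pos: [0.4924, -0.0064, 0.0247]
eef_rot: [-0.021, -0.707, 0.707, 0.018]
ft_force: [-0.7, -0.8, -0.4]
width: 0.0327
t 20.35 pos [ 0.4924 -0.0064  0.0247] w 0.0327 F [-0.7 -0.8 -0.4]
toolx [-0.998  0.055 -0.005] toolz [-0.055 -0.998  0.   ] q7 [ 0.35  0.3  -0.47  1.99  0.17  0.89 -1.84]
dT mm [ 3.4  0.4 -0.6] rot deg [-0.02  0.03 -0.27]
```

```bash
python3 -m jog '[[0,-0.004,0,0,0,0],[0,-0.012,0,0,0,0],[0,-0.02,0,0,0,0],[0,-0.03,0,0,0,0],[0,-0.035,0,0,0,0],[0,-0.03,0,0,0,0],[0,-0.015,0,0,0,0],[0,0,0,0,0,0]]' 0.3; python3 d.py 0.489 0.30 0.17 -2.8 0
python3 - <<'E'
from bench import r
from h import *
c=r.camera("wrist");np.savez("pics/w8.npz",**c);im=c["image"];P=cloud(c)
cv2.imwrite("pics/w8.png",im[:,:,::-1])
m=(im.min(2)>100)&(P[...,2]<.012)&(np.abs(P[...,1])<.08)&(P[...,0]>.53)
m=((P[...,2]>.0005)&(P[...,2]<.012)).astype(np.uint8)&(im.max(2)>90).astype(np.uint8)
# blade: brightest low-saturation blob inside mat
hsv=cv2.cvtColor(im,cv2.COLOR_RGB2HSV);bl=((hsv[...,2]>70)&(hsv[...,1]<25)&(np.abs(P[...,1]+.0127)<.045)&(P[...,0]>.53)).astype(np.uint8)
cnt=max(cv2.findContours(bl,0,2)[0],key=cv2.contourArea);print(cv2.minAreaRect(cnt),cv2.boundingRect(cnt))
b=P[bl>0];b=b[np.isfinite(b[:,0])];q=np.linalg.lstsq(np.c_[b[:,:2],np.ones(len(b))],b[:,2],rcond=None)[0];print('z',np.median(b[:,2]),'slope',np.degrees(q[:2]),'x',b[:,0].min(),b[:,0].max(),'y',b[:,1].min(),b[:,1].max())
E
```

```text
time: 21.02
ee_pos: [0.4905, -0.0051, 0.1824]
eef_rot: [0.02, 0.707, -0.706, -0.017]
ft_force: [-1.0, -0.3, 0.2]
width: 0.0568
t 21.02 pos [ 0.4905 -0.0051  0.1824] w 0.0568 F [-1.  -0.3  0.2]
toolx [-0.999  0.053 -0.004] toolz [-0.053 -0.999 -0.001] q7 [ 0.39  0.09 -0.5   1.84  0.05  1.21 -1.74]
dT mm [  17.7   12.7 -304.5] rot deg [ 0.07 -0.23 -0.25]
((327.4999694824219, 87.49998474121094), (174.99996948242188, 66.99998474121094), 90.0) (294, 0, 68, 176)
z 0.0059510536514245935 slope [-2.73864976  0.58343646] x 0.5300078830206449 0.6576148443939221 y -0.04037230191184378 0.015887273214336427
```

Wrist depth puts the blade at z ≈ 6 mm, y −0.040 to 0.016, back in its original place. I move to the carrier's front with the fingers closed.

```bash
python3 -m jog '[[0.002,0,-0.015,0,0,0],[0.002,0,-0.03,0,0,0],[0.002,0,-0.035,0,0,2],[0.002,0,-0.035,0,0,2],[0.002,0,-0.035,0,0,2],[0.002,0,-0.035,0,0,2],[0.002,0,-0.035,0,0,0],[0,0,-0.03,0,0,0],[0,0,-0.025,0,0,0],[0,0,-0.015,0,0,0],[0,0,-0.005,0,0,0],[0,0,0,0,0,0]]' -1 20; python3 d.py 0.489 0.30 0.10 -2.8 8
```

```text
time: 22.07
ee_pos: [0.4859, 0.3003, 0.1724]
eef_rot: [-0.069, -0.704, 0.707, -0.029]
ft_force: [-0.6, -0.8, -0.8]
width: 0.0006
t 22.07 pos [0.4859 0.3003 0.1724] w 0.0006 F [-0.6 -0.8 -0.8]
toolx [-0.989  0.055 -0.139] toolz [-0.056 -0.998  0.   ] q7 [-0.04  0.24 -0.74  1.75  0.29  1.13 -2.5 ]
dT mm [ 7.  72.2  0.1] rot deg [-0.06 -0.4   0.02]
```

```bash
python3 d.py 0.495 0.300 0.024 -2.8 8; python3 -m jog '[[0.001,0.015,0,0,-0.2,0],[0.002,0.025,0,0,-0.2,0],[0.002,0.025,0,0,0,0],[0.002,0.025,0,0,0,0],[0.002,0.02,0,0,0,0],[0.001,0.01,0,0,0,0],[0,0,0,0,0,0]]';  python3 d.py 0.495 0.30 0.024 -2.8 8
```

```text
t 22.07 pos [0.4859 0.3003 0.1724] w 0.0006 F [-0.6 -0.8 -0.8]
toolx [-0.989  0.055 -0.139] toolz [-0.056 -0.998  0.   ] q7 [-0.04  0.24 -0.74  1.75  0.29  1.13 -2.5 ]
dT mm [ 11.6 148.2  -0.2] rot deg [-0.06 -0.4   0.02]
time: 22.65
ee_pos: [0.4939, 0.2886, 0.0452]
eef_rot: [-0.068, -0.701, 0.709, -0.029]
ft_force: [-0.9, -1.0, -0.1]
width: 0.0004
t 22.65 pos [0.4939 0.2886 0.0452] w 0.0004 F [-0.9 -1.  -0.1]
toolx [-0.989  0.055 -0.137] toolz [-0.056 -0.998  0.007] q7 [-0.15  0.38 -0.6   1.87  0.4   0.9  -2.58]
dT mm [  2.4  21.  -11.6] rot deg [-0.46 -0.38  0.11]
```

```bash
python3 -m jog '[[0.002,0,-0.004,-0.3,-4,0],[0.002,0.004,-0.004,0,-5,0],[0,0.008,-0.002,0,0,0],[0,0.007,0,0,0,0],[0,0.002,0,0,0,0],[0,0,0,0,0,0]]';  python3 d.py 0.68 0.292 0.024 6 8
```

```text
time: 23.15
ee_pos: [0.4946, 0.2915, 0.0232]
eef_rot: [-0.015, -0.697, 0.712, -0.081]
ft_force: [-0.9, -0.6, -0.5]
width: 0.0005
t 23.15 pos [0.4946 0.2915 0.0232] w 0.0005 F [-0.9 -0.6 -0.5]
toolx [-0.986 -0.095 -0.135] toolz [ 0.092 -0.995  0.027] q7 [-0.14  0.42 -0.62  1.87  0.45  0.87 -2.47]
dT mm [-183.    24.5   16.6] rot deg [-1.62 -0.51  0.27]
```

```bash
python3 -m jog '[[-0.006,0.001,-0.003,-0.8,0,0],[-0.01,0.0014,-0.002,-0.8,0,0],[-0.01,0.0014,0,0,0,0],[-0.005,0.0007,0.001,0,0,0],[0,0,0,0,0,0]]';  python3 d.py 0.68 0.294 0.024 6 8; python3 -m jog '[[-0.005,0.0007,0.0007,0,0,0],[-0.007,0.001,0.001,0,0,0],[-0.007,0.001,0.001,0,0,0],[-0.007,0.001,0.001,0,0,0],[-0.007,0.001,0.001,0,0,0]]';  python3 d.py 0.68 0.294 0.024 6 8
```

```text
time: 23.57
ee_pos: [0.5293, 0.2987, 0.0236]
eef_rot: [0.016, 0.709, -0.701, 0.08]
ft_force: [-3.3, -0.5, -0.2]
width: 0.0004
t 23.57 pos [0.5293 0.2987 0.0236] w 0.0004 F [-3.3 -0.5 -0.2]
toolx [-0.987 -0.09  -0.135] toolz [ 0.091 -0.996 -0.005] q7 [-0.12  0.48 -0.61  1.8   0.44  0.87 -2.42]
dT mm [-148.3   19.7   18.5] rot deg [ 0.18 -0.79  0.23]
time: 23.98
ee_pos: [0.5628, 0.2976, 0.023]
eef_rot: [0.014, 0.708, -0.701, 0.079]
ft_force: [-4.3, -0.3, 3.6]
width: 0.0004
t 23.98 pos [0.5628 0.2976 0.023 ] w 0.0004 F [-4.3 -0.3  3.6]
toolx [-0.987 -0.091 -0.131] toolz [ 0.093 -0.996 -0.004] q7 [-0.12  0.53 -0.59  1.72  0.45  0.9  -2.38]
dT mm [-115.5   14.2   14.5] rot deg [ 0.12 -0.7   0.47]
```

```bash
python3 -m jog '[[-0.008,0.0011,0.001,0,0,0],[-0.008,0.001,0.001,0,0,0],[-0.008,0.001,0.001,0,0,0],[-0.008,0.001,0.001,0,0,0],[-0.008,0.001,0.001,0,0,0],[-0.006,0.001,0.001,0,0,0]]';  python3 d.py 0.68 0.294 0.024 6 8; python3 -m jog '[[-0.007,0.001,0.001,0,0,0],[-0.007,0.001,0.001,0,0,0],[-0.007,0.001,0.001,0,0,0],[-0.005,0.0007,0.0007,0,0,0],[-0.004,0.0005,0.0005,0,0,0]]';  python3 d.py 0.68 0.294 0.024 6 8
```

```text
time: 24.48
ee_pos: [0.6149, 0.2955, 0.0229]
eef_rot: [0.014, 0.708, -0.701, 0.079]
ft_force: [-3.7, 0.3, 3.5]
width: 0.0005
t 24.48 pos [0.6149 0.2955 0.0229] w 0.0005 F [-3.7  0.3  3.5]
toolx [-0.987 -0.091 -0.131] toolz [ 0.092 -0.996 -0.003] q7 [-0.12  0.61 -0.57  1.6   0.47  0.94 -2.32]
dT mm [-64.2   7.3   7.5] rot deg [ 0.1  -0.72  0.48]
time: 24.9
ee_pos: [0.6495, 0.2942, 0.0226]
eef_rot: [0.014, 0.708, -0.701, 0.079]
ft_force: [-3.6, 0.4, 2.2]
width: 0.0002
t 24.9 pos [0.6495 0.2942 0.0226] w 0.0002 F [-3.6  0.4  2.2]
toolx [-0.987 -0.091 -0.131] toolz [ 0.092 -0.996 -0.004] q7 [-0.12  0.67 -0.56  1.51  0.47  0.97 -2.29]
dT mm [-30.3   2.5   3. ] rot deg [ 0.14 -0.74  0.46]
```

Now slowly into the end stop, watching the force.

```bash
python3 -m jog '[[-0.004,0.0005,0.0005,0,0,0],[-0.004,0.0005,0.0005,0,0,0],[-0.003,0.0005,0.0005,0,0,0],[-0.003,0.0005,0.0003,0,0,0]]';  python3 d.py 0.68 0.294 0.024 6 8; python3 -m jog '[[-0.003,0.0004,0.0003,0,0,0],[-0.003,0.0004,0.0003,0,0,0],[-0.003,0.0004,0.0003,0,0,0]]';  python3 d.py 0.68 0.294 0.024 6 8
```

```text
time: 25.23
ee_pos: [0.6649, 0.2937, 0.0223]
eef_rot: [0.014, 0.708, -0.701, 0.078]
ft_force: [-19.9, -2.7, 12.2]
width: 0.0008
t 25.23 pos [0.6649 0.2937 0.0223] w 0.0008 F [-19.9  -2.7  12.2]
toolx [-0.987 -0.091 -0.13 ] toolz [ 0.092 -0.996 -0.004] q7 [-0.12  0.69 -0.55  1.46  0.48  0.99 -2.27]
dT mm [-15.2   0.2   1. ] rot deg [ 0.13 -0.74  0.52]
time: 25.48
ee_pos: [0.6648, 0.2946, 0.0212]
eef_rot: [0.006, 0.707, -0.703, 0.073]
ft_force: [-18.4, -3.8, 11.7]
width: 0.0008
t 25.48 pos [0.6648 0.2946 0.0212] w 0.0008 F [-18.4  -3.8  11.7]
toolx [-0.989 -0.094 -0.112] toolz [ 0.095 -0.996 -0.   ] q7 [-0.12  0.71 -0.55  1.44  0.47  1.02 -2.26]
dT mm [-15.3  -1.1   2. ] rot deg [-0.06 -0.56  1.57]
```

```bash
python3 -m jog '[[0.005,0,0,0,0,0],[0.015,0,0,0,0,0],[0.025,-0.004,0,0,0,0],[0.03,-0.01,0,0,0,0],[0.03,-0.025,0,0,0,0],[0.03,-0.035,0,0,0,0],[0.02,-0.035,0.02,0,0,0],[0.01,-0.03,0.035,0,0,0],[0,-0.01,0.035,0,0,0],[0,0,0.02,0,0,0],[0,0,0.005,0,0,0]]';  python3 d.py 0.45 0.25 0.17 6 8
python3 - <<'E'
from bench import r
from h import *
for n,o in(("top","t4"),("side","s4"),("wrist","w9")):
    c=r.camera(n);np.savez(f"pics/{o}.npz",**c)
c=load("t4");im=c["image"];P=cloud(c);s=load("s4");Ps=cloud(s)
# front wall edge: column profile along carrier axis in top image
ps=np.radians(-2.7);F=np.array([np.cos(ps),np.sin(ps)]);L=np.array([-F[1],F[0]])
seat0=np.array([.652,.292])
for nm,cc,pc in(("top",c,P),("side",s,Ps)):
  for lat in(-.06,.0,.06):
    row=[]
    for d in np.arange(-.02,.10,.004):
        w=seat0+F*(d)+L*lat-F*.115+F*.1; u,v=proj(cc,[[*w,.04]])[0].round().astype(int); row.append(int(round(1000*pc[v,u,2])))
    print(nm,lat,row)
E
```

```text
time: 26.4
ee_pos: [0.4975, 0.1634, 0.1453]
eef_rot: [0.009, 0.705, -0.705, 0.078]
ft_force: [0.3, 0.3, -0.7]
width: 0.0003
t 26.4 pos [0.4975 0.1634 0.1453] w 0.0003 F [ 0.3  0.3 -0.7]
toolx [-0.988 -0.098 -0.122] toolz [ 0.098 -0.995  0.005] q7 [ 0.19  0.14 -0.67  1.9   0.15  1.03 -2.01]
dT mm [ 35.5 -29.7 -90.7] rot deg [-0.33 -0.35  1.01]
top -0.06 [-3, 0, -7, -3, 0, -5, -1, -4, -5, -5, 2, -1, -2, 23, 36, 35, 36, 42, 40, 42, 42, 41, 38, 38, 40, 43, 38, 40, 36, 39]
top 0.0 [-2, -4, 0, -3, -2, 0, 0, -5, -7, 3, -1, 1, 13, 20, 36, 40, 36, 37, 41, 38, 36, 38, 37, 37, 38, 39, 39, 34, 38, 37]
top 0.06 [-2, -3, -2, -8, 3, -4, -1, -1, 4, -3, -4, -5, 16, 20, 40, 39, 36, 42, 35, 41, 43, 40, 36, 38, 38, 40, 34, 39, 36, 41]
side -0.06 [2, 2, -3, 3, 0, -6, -1, 3, 1, -5, 3, -6, -2, -2, 31, 41, 35, 40, 39, 35, 35, 39, 40, 37, 37, 40, 36, 40, 45, 38]Traceback (most recent call last):
  File "<stdin>", line 13, in <module>
ValueError: cannot convert float NaN to integer
```

```bash
python3 - <<'E'
from h import *
ps=np.radians(-2.7);F=np.array([np.cos(ps),np.sin(ps)]);L=np.array([-F[1],F[0]]);s0=np.array([.652,.292])
t=load("t4");s=load("s4")
for n,c,pp in(("top",t,[(151.25,172.5),(232,175.8)]),("side",s,[(247.5,275),(226.3,332.5)])):
    X=ray(c,pp,.125)[:,:2];print(n,'face along F rel seat0',(X-s0)@F,'lat',(X-s0)@L)
# depth-profile: reader top front edge and wall front edge, finer, at several lats
for nm,c in(("top",t),("side",s)):
  P=cloud(c)
  def edge(z,lo,hi,thr,lat):
    dd=np.arange(lo,hi,.001);h=[]
    for d in dd:
        u,v=proj(c,[[*(s0+F*d+L*lat),z]])[0].round().astype(int);h.append(P[v,u,2])
    k=np.nonzero(np.array(h)>thr)[0];return round(float(dd[k[0]]),3) if len(k) else None
  print(nm,'wall',[edge(.04,-.02,.05,.028,l) for l in(-.06,-.03,0,.03,.06)],'face',[edge(.125,.05,.13,.115,l) for l in(-.08,-.04,0,.04,.08)])
# dish inside, range points
P=cloud(t);m=np.isfinite(P[...,2])
w=load("w8");im=cv2.imread("pics/w8.png")
# initial wall edge same method
c=load("top0");P=cloud(c);t=c
dd=np.arange(-.14,-.09,.001)
for l in(-.06,0,.06):
    h=[P[tuple(proj(c,[[*(s0+F*d+L*l),.04]])[0].round().astype(int)[::-1])][2] for d in dd];print('init wall',round(dd[np.nonzero(np.array(h)>.028)[0][0]],3))
E
```

```text
top face along F rel seat0 [0.0717625  0.07386794] lat [ 0.09047125 -0.10137624]
side face along F rel seat0 [0.0736323  0.07107453] lat [-0.09226428  0.10821456]
top wall [0.019, 0.018, 0.019, 0.017, 0.018] face [0.071, 0.072, 0.072, 0.072, 0.068]
side wall [0.019, 0.019, 0.02, 0.02, 0.02] face [0.073, 0.073, 0.072, 0.074, 0.069]
init wall -0.117
init wall -0.117
init wall -0.12
```

The wall-to-face gap is 53 mm in both views, so the carrier is fully in. Next I check the dish through the clear top, the lifter on its mat and the bystanders, numerically.

```bash
python3 - <<'E'
from h import *
ps=np.radians(-2.7);F=np.array([np.cos(ps),np.sin(ps)]);L=np.array([-F[1],F[0]]);s0=np.array([.652,.292]);seat=s0+F*.134
for n in("t4","s4"):
    c=load(n);u0,v0=proj(c,[[*seat,.073]])[0];im=c["image"];hsv=cv2.cvtColor(im,cv2.COLOR_RGB2HSV)
    u,v=int(u0),int(v0);print(n,u,v,hsv[v,u],'off-dish',hsv[tuple(proj(c,[[*(seat+L*.08),.05]])[0].round().astype(int)[::-1])])
    m=(cv2.absdiff(im,np.full_like(im,0)+im[v,u]).max(2)<14).astype(np.uint8);W=np.zeros_like(m);W[v-45:v+45,u-45:u+45]=1
    m=cv2.morphologyEx(m*W,cv2.MORPH_OPEN,np.ones((3,3)));nn,l=cv2.connectedComponents(m);k=(l==l[v,u]).astype(np.uint8)
    e=cv2.fitEllipse(max(cv2.findContours(k,0,1)[0],key=cv2.contourArea));X=ray(c,[e[0]],.073)[0][:2];print(e,'rel seat',(X-seat)@F,(X-seat)@L)
a=load("top0")["image"].astype(int);b=load("t4")["image"].astype(int);d=(np.abs(a-b).max(2)>40)
for n,(u,v) in dict(bottle=(306,165),small=(361,288),timer=(258,288),beaker=(110,237),tip=(530,290),jar=(100,290),clear=(515,228),lifter=(316,238),handle=(314,280)).items(): print(n,d[v-18:v+18,u-15:u+15].mean().round(3),end='; ')
E
```

```text
t4 197 157 [ 21  21 159] off-dish [ 21  14 129]
((196.99134826660156, 157.03392028808594), (39.592533111572266, 59.309356689453125), 100.26010131835938) rel seat 0.0008630961788147542 0.0003013114882776078
s4 219 308 [ 21  26 137] off-dish [ 7 35 66]
((218.70277404785156, 307.0614318847656), (30.448949813842773, 55.135990142822266), 40.03825378417969) rel seat 0.0030200473371583903 -0.0035595864014454142
bottle 0.0; small 0.0; timer 0.591; beaker 0.0; tip 0.0; jar 0.0; clear 0.0; lifter 0.0; handle 0.007;
```

```bash
python3 -m jog '[[0,-0.01,0,0,0,0],[0,0,0,0,0,0],[0,0,0,0,0,0],[0,0,0,0,0,0]]'; python3 -c "
from bench import r
r.close_job()"
```

```text
time: 26.88
ee_pos: [0.4944, 0.1728, 0.1538]
eef_rot: [0.003, 0.707, -0.703, 0.079]
ft_force: [0.4, -0.6, 0.0]
width: 0.0004
the job is handed in; nothing more can be done
```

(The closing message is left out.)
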